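# Make up a nest of taper sleeves

### The arm

A 6-joint arm with a two-finger parallel gripper is mounted at the origin on a cart in front of the work surface, level with it; the furniture and walls round the work are solid. World frame = base frame: x ahead of the robot, y to its left, z up, the work surface at z = 0. Lengths are in mm, angles in rad, forces in N, time in s.
With the tool pointing down it reaches from about 275 to 1000 mm from the base axis. Payload 8.4 kg.
Tool frame: the origin (TCP) lies on the centre line of the jaws, within the pads' length; the fingertips stand 22 mm ahead of it and the grasp point (between the pads) lies 3 mm ahead of it; z points along the fingers, y is the direction in which the jaws open and shut (so a half turn about z gives the same grasp; the last joint's range is limited). The gripper opens to 85 mm and grips with 20 to 120 N. Pads are 22 mm wide; open, the fingers measure 114 mm over their backs; the gripper's body (76 mm by 85 mm) begins 54 mm behind the grasp point. The pads swing forward as they close: fully open they stand 13 mm farther back than shut.
Start: joints at [-1.179, 0.353, 1.633, -0, 1.155, -0.002], TCP at [239.812, -577.164, 253.281] pointing down, gripper open.
Joint ranges: [-2.63, 2.63], [-0.92, 2.1], [0.06, 2.66], [-1.3, 4.44], [0, 2.69], [-3.02, 3.02]. Speed limits (rad/s): [2.22, 2.22, 2.79, 3.14, 3.14, 3.14].

### API

Orientations are given as [roll, pitch, yaw] about the fixed x, y, z axes, in that order (R = Rz(yaw) Ry(pitch) Rx(roll)).
In Python, from rig import r gives the robot as it stands.
- The arm moves only by the tool carry_out, never from a script. Its argument "rows" is text: rows parted by semicolons, each of 5 numbers parted by spaces: the opening, from 0 (shut) to 1 (fully open), then the shift along the tool's x, y, z in units of 30 mm (1.0 is 30 mm), then the turn about the tool's z in units of 8 degrees (1.0 is 8 degrees). A call has 1 to 12 rows; each row shifts and turns the commanded pose from where the row before left it, along the tool's axes as they then stand; what a row does not reach is not made up. A row lasts 1/8 s, in which the tool goes at most 62.5 mm and 10.7 degrees, less where a joint would pass 70% of its speed; a pose out of reach is approached as far as the arm can. A call is refused whole if a number of a shift passes 1 or a number of a turn 1, either way. A call with a gripper value outside its range is refused whole. The fingers move at their own pace and stop on an object; "newtons" is the grip in N (left out, the last holds). Time passes only in rows, so rows that do not move let the fingers close. It gives the time, the measured TCP pose, the force and the opening at its end, in the units of the state.
- r.sense(): the state, without advancing time (a new reading comes with each control period).
- r.grab_frame(name): name is "side" or "top" or "wrist"; returns the picture (400x640x3 uint8, blue, green, red); there is no depth.
- r.get_calibration(name): a dict with "intrinsics" (3x3 intrinsics, pixels), "position" and "rotation" of the camera in the world. Camera axes: x right, y up, looking along -z (the intrinsics and any distortion apply to the point x, -y, -z); pixel columns grow to the right and rows downward; lengths in mm; the calibration is good to about 2 mm. The wrist camera is an equidistant fisheye: a pixel r from the principal point sees the ray r / f radians off the axis. A picture is of the moment at which its call begins: read the wrist's pose just before it. get_calibration takes no time and is no camera call; for the wrist camera it gives the pose at the moment of the call.
- r.sign_off(): hands the job in, once; it reports no verdict.
The state is a dict: "clock": time; "qpos": joint angles; "qvel": joint speeds; "joint_efforts": joint torques, N m; "eef_pos": TCP position; "tcp_rot": TCP orientation; "contact_force": force on the tool from outside, world axes, zero at the start; "wrist_torque": the same for the moment, N m; "opening": opening from 0.0 (shut) to 1.0 (fully open).
Only numpy, scipy, OpenCV 4.12 (cv2) and the standard library are available. Lean on these libraries where they do the work, as an engineer would, in place of code of your own. Each camera call takes 0.05 s, during which the arm holds its last target.

### The job

Make up the nest of taper reducing sleeves in the bench stand. First lift the keeper bar straight up out of its two open brackets, both ends together, and lay it in the steel tray; then set the middle-sized sleeve in the mouth of the large one in the stand, and the small sleeve in the middle one. Let each sleeve sit upright by its own weight only, never pushed or dropped in, because these tapers jam; leave the other things on the bench where they are.

Things in the scene. Friction and masses are not known exactly. Their poses are not given: they have to be found in the camera images.
- stand: grey stand fixed to the bench, 110 (x) x 120 (y) mm. Origin: centre of its underside; z up. Its bored shelf, upper face at 72 mm, carries the large sleeve. Two 8 mm cheeks stand 40 to 48 mm either side of the axis along y; each ends in an open-topped U bracket: slot 20 mm wide (along x), its floor at 102 mm, prong tops at 124 mm above the bench. Its x sides are open, so there is room for fingers there.
- large_sleeve: largest steel sleeve, hanging by its collar in the stand's shelf, free to shift sideways by up to 3 mm, under the keeper bar. Origin on its axis at its lower end (16 mm above the bench), z up along the axis; 70 mm long, collar 70 mm across.
- large_mouth (a point): centre of the large sleeve's mouth, on its top face, 70 mm above its origin (86 mm above the bench). The bore is a smooth cone, 48 mm across at the mouth, 1 mm narrower per 4 mm of depth. The middle sleeve, resting in it, has its origin 44 mm below this point (give or take 2 mm), its collar 12 mm clear of the top face.
- middle_sleeve: middle-sized steel sleeve standing on its narrow end on the bench. Origin on its axis at the lower end, z up along the axis. From below: cone 44 mm long, 37 mm across at the bottom and 48 mm at the top; neck 12 mm high, 45 mm across; round collar 56 mm across, from 56 to 80 mm above the origin: grip it by the collar's upper part. 0.4 kg, give or take a fifth.
- middle_mouth (a point): centre of the middle sleeve's mouth, on its top face, 80 mm above its origin. The bore is a smooth cone, 34 mm across at the mouth, 1 mm narrower per 4 mm of depth. The small sleeve, resting in it, has its origin 40 mm below this point (give or take 2 mm), its collar 12 mm clear of the top face.
- small_sleeve: smallest steel sleeve, standing on its narrow end on the bench. Origin on its axis at the lower end, z up along the axis. From below: cone 40 mm long, 24 mm across at the bottom and 34 mm at the top; neck 12 mm high, 31 mm across; round collar 42 mm across, from 52 to 74 mm above the origin: grip it by the collar's upper part. 0.2 kg, give or take a fifth.
- keeper_bar: dark square steel bar, 16 x 100 x 16 mm, 0.21 kg, lying in the two U brackets of the stand, across and 16 mm above the large sleeve's mouth. Origin: centre of its underside; long axis y, z up.
- bar_mid (a point): middle of the keeper bar, 8 mm above the centre of its underside.
- tray: pressed steel tray lying on the bench, fixed, 149 (x) x 206 (y) mm, rim 23 mm high, floor 2 mm above the bench and 122 x 180 mm flat. Origin: centre of its underside; its long side is y.
- screwdriver_amber: screwdriver with a yellow handle, 190 mm long, lying near the front edge; a bystander, to be left alone. Origin: centre of its underside.
- hex_key_holder: set of black hex keys in a red clip, 73x60x16 mm, lying near the front edge; a bystander, to be left alone. Origin: centre of its underside.
- loupe: small black eye loupe, a flared cup 37 mm across and 30 mm tall; a bystander, to be left alone. Origin: centre of its underside.
- caliper_small: small steel vernier caliper, 157 mm long, lying flat; a bystander, to be left alone. Origin: centre of its underside.
- tape_roll: roll of cream tape, 104 mm across, 25 mm high, lying flat; a bystander, to be left alone. Origin: centre of its underside.
- marker_pen: white and red marker pen, 135 mm long, lying flat; a bystander, to be left alone. Origin: centre of its underside.
- air_blower: black rubber puffer, 52 mm across, 97 mm tall, standing beside the tray; a bystander, to be left alone. Origin: centre of its underside.
Mind the look-alikes: they are no part of the job. Leave any green or purple look-alike of the small_sleeve alone.

How it is judged:
By the outcome, as a careful person would: the job done as asked, in the order asked, and still so for the second after the job is handed in, with the robot touching nothing.
It also fails if it takes over 67 s, if anything falls off the work surface, if the arm or the gripper's body presses on something with over 40 N, if the wrist force passes 120 N, or if a joint passes its speed limit or range.

## Working session

There is one attempt and no reset: what is moved stays moved. The work goes in short steps, Python scripts to look and compute and a tool call to move; the robot and the scene stay as the last step left them, time stands still between calls to the robot, and variables do not carry over. Pictures are saved under pics/ and viewed, and the job is handed in when it is done.

Besides the shell and the picture viewer there is one more tool, called after "Call:" as name(argument=value, ...) on one line, values as JSON. carry_out: Moves the arm, as the interface text tells. Its arguments: {"type":"object","properties":{"rows":{"type":"string"},"newtons":{"type":"number"}},"required":["rows"]}

```bash
ls; mkdir -p pics; cat > h.py <<'E'
import numpy as np, cv2
from rig import r
def save(n,fn):
    im=r.grab_frame(n); cv2.imwrite('pics/'+fn,im); return im
E
python3 - <<'E'
from h import *
s=r.sense(); print({k:(np.round(v,3).tolist()) for k,v in s.items()})
for n in ['side','top','wrist']:
    c=r.get_calibration(n); print(n,{k:np.round(v,3).tolist() if not isinstance(v,str) else v for k,v in c.items()})
    save(n,n+'0.png')
E
```

```text
pics
{'clock': 0.0, 'qpos': [-1.179, 0.354, 1.634, 0.0, 1.155, -0.002], 'qvel': [0.001, 0.001, 0.001, 0.001, -0.001, 0.001], 'joint_efforts': [0.001, -60.525, -34.207, -0.0, 0.009, -0.0], 'eef_pos': [239.635, -576.755, 252.58], 'tcp_rot': [-3.14, -0.0, 0.394], 'contact_force': [-0.192, -0.056, -0.439], 'wrist_torque': [-0.023, -0.001, 0.028], 'opening': 0.999}
side {'intrinsics': [[427.244, 0.0, 318.927], [0.0, 427.244, 201.738], [0.0, 0.0, 1.0]], 'position': [9.375, 1078.311, 690.848], 'rotation': [1.021, 0.019, -2.612]}
top {'intrinsics': [[436.253, 0.0, 315.669], [0.0, 436.253, 199.719], [0.0, 0.0, 1.0]], 'position': [349.375, 258.852, 1233.068], 'rotation': [0.131, 0.006, -1.57]}
wrist {'intrinsics': [[309.707, 0.0, 320.56], [0.0, 309.707, 206.223], [0.0, 0.0, 1.0]], 'position': [302.11, -550.379, 373.46], 'rotation': [-0.275, 0.001, -1.176]}
```

View pics/top0.png

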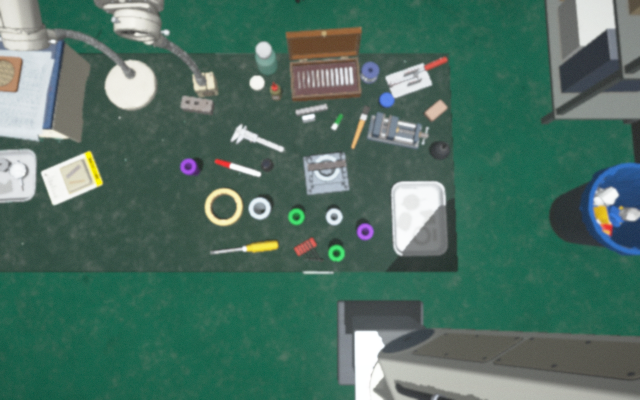

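View pics/side0.png

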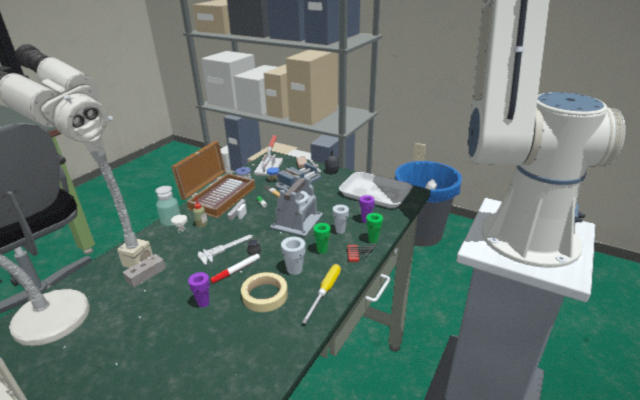

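View pics/wrist0.png

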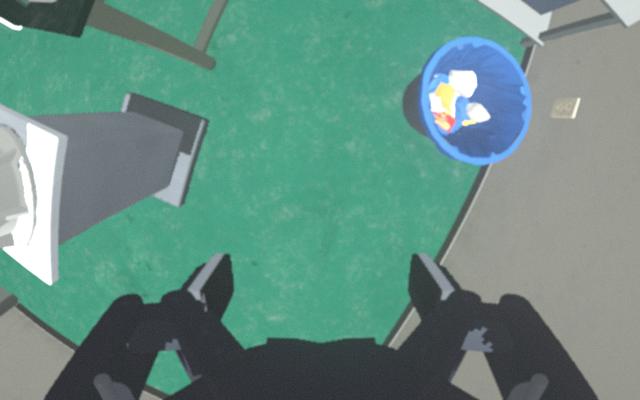

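```bash
cat >> h.py <<'E'
from scipy.spatial.transform import Rotation as Rn
def ray(c,u,v):
    K=np.array(c['intrinsics']); 
    R=np.array(c['rotation']); R=R if R.shape==(3,3) else Rn.from_euler('xyz',R).as_matrix()
    d=np.array([(u-K[0,2])/K[0,0],(v-K[1,2])/K[1,1]])
    if c.get('fish'):
        rr=np.hypot(*d); k=np.sin(rr)/max(rr,1e-9); d3=np.array([d[0]*k,-d[1]*k,-np.cos(rr)])
    else: d3=np.array([d[0],-d[1],-1.])
    return np.array(c['position'],float), R@(d3/np.linalg.norm(d3))
def at(c,u,v,z):
    p,d=ray(c,u,v); return p+d*(z-p[2])/d[2]
def proj(c,P):
    K=np.array(c['intrinsics']); R=Rn.from_euler('xyz',c['rotation']).as_matrix()
    q=R.T@(np.array(P,float)-c['position']); q=np.array([q[0],-q[1],-q[2]])
    if c.get('fish'):
        t=np.arctan2(np.hypot(q[0],q[1]),q[2]); h=np.hypot(q[0],q[1]); xy=q[:2]/max(h,1e-9)*t
    else: xy=q[:2]/q[2]
    return xy*K[0,0]+K[:2,2]
def tri(obs):
    A=np.zeros((3,3));b=np.zeros(3)
    for p,d in obs:
        M=np.eye(3)-np.outer(d,d);A+=M;b+=M@p
    x=np.linalg.solve(A,b); return x,[np.linalg.norm((np.eye(3)-np.outer(d,d))@(x-p)) for p,d in obs]
def crop(im,x0,y0,w,h,s,fn):
    cv2.imwrite('pics/'+fn,cv2.resize(im[y0:y0+h,x0:x0+w],None,fx=s,fy=s,interpolation=cv2.INTER_CUBIC))
def cal(n):
    c=dict(r.get_calibration(n)); 
    if n=='wrist': c['fish']=1
    return c
E
python3 - <<'E'
from h import *
t=cv2.imread('pics/top0.png'); crop(t,240,140,160,120,5,'tc0.png'); crop(t,370,130,100,140,4,'tc2.png')
s=cv2.imread('pics/side0.png'); crop(s,240,160,160,120,5,'sc0.png')
c=cal('top')
for n,u,v,z in [('mid',260,208,80),('small',334,216,74),('stand',327,170,120),('tray',419,218,10)]: print(n,np.round(at(c,u,v,z)))
E
```

```text
mid [479. 414.  80.]
small [458. 217.  74.]
stand [574. 236. 120.]
tray [459. -24.  10.]
```

View pics/tc0.png

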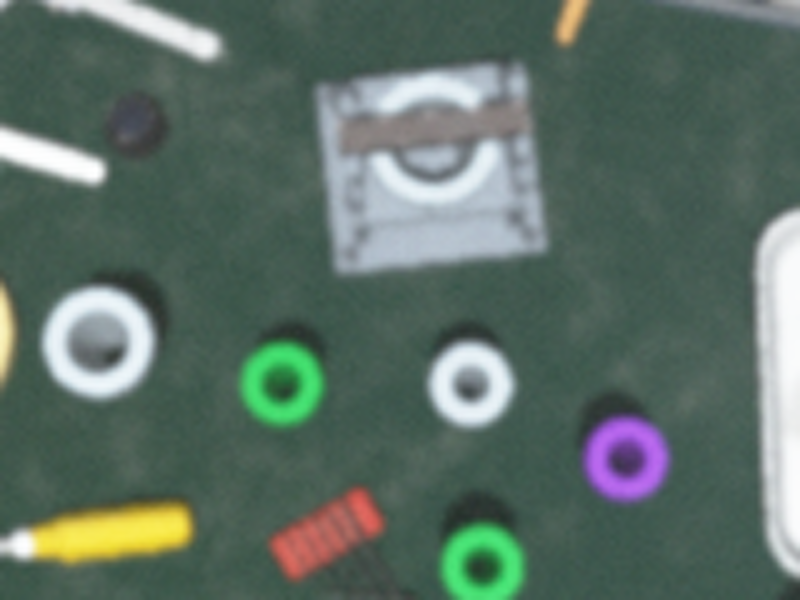

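View pics/sc0.png

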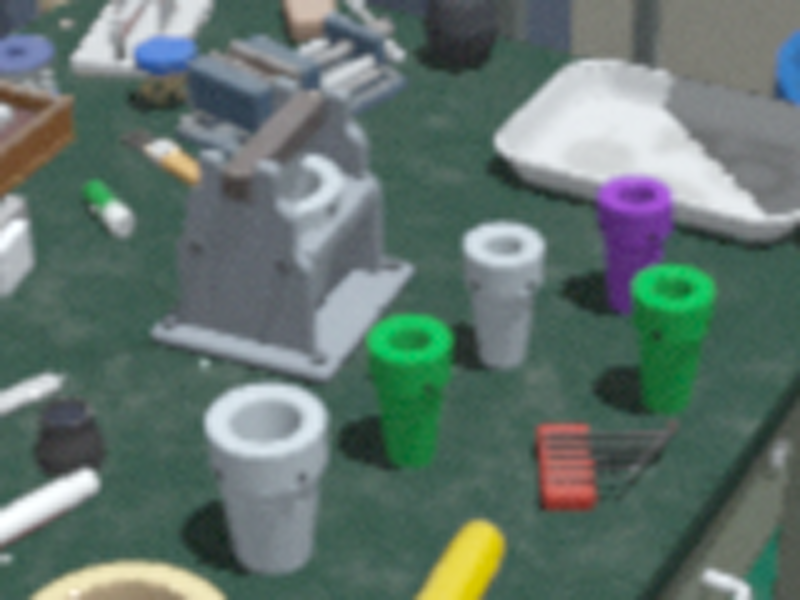

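View pics/tc2.png

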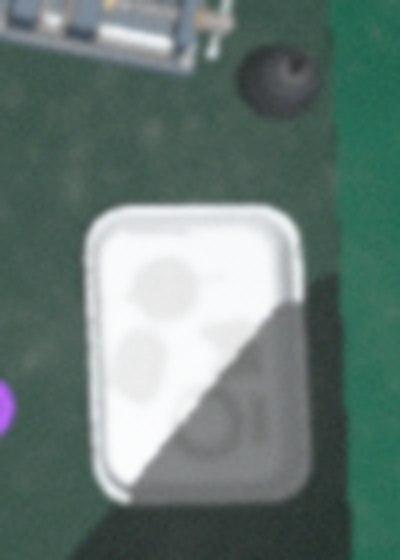

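```bash
python3 - <<'E'
from h import *
t,s=cal('top'),cal('side')
f=lambda x,y:(240+(x+.5)/5-.5,140+(y+.5)/5-.5)
g=lambda x,y:(240+(x+.5)/5-.5,160+(y+.5)/5-.5)
for n,a,b in [('mid',(100,341),(267,422)),('small',(471,384),(504,245)),('barmid',(435,127),(277,142)),('barL',(342,139),(238,180)),('barR',(528,118),(317,100)),('bigmouth',(434,138),(300,185))]:
    x,e=tri([ray(t,*f(*a)),ray(s,*g(*b))]); print(n,np.round(x,1),np.round(e,1))
for n,a,z in [('barL',(342,139),118),('barR',(528,118),118),('bigmouth',(434,138),86),('st1',(340,273),5),('st2',(547,248),5),('st3',(318,87),5),('st4',(521,63),5)]: print(n,np.round(at(t,*f(*a),z),1))
for n,a in [('c1',(95,215)),('c2',(290,210)),('c3',(308,495)),('c4',(105,495))]:
    print(n,np.round(at(t,370+a[0]/4-.4,130+a[1]/4-.4,23),1))
E
```

```text
mid [480.6 415.4  78. ] [0.7 0.7]
small [458.2 217.6  73.8] [0.9 0.9]
barmid [589.5 237.  111.6] [0.5 0.5]
barL [582.4 285.6 114.7] [0.4 0.4]
barR [593.9 188.4 113.3] [0.6 0.6]
bigmouth [584.  234.5  85.3] [5.1 5.1]
barL [581.3 285.4 118. ]
barR [592.4 188.4 118. ]
bigmouth [588.5 236.8  86. ]
st1 [527.2 289.    5. ]
st2 [541.5 171.1   5. ]
st3 [635.3 302.    5. ]
st4 [649.3 185.1   5. ]
c1 [555.3  47.7  23. ]
c2 [558.8 -89.1  23. ]
c3 [360.2 -94.1  23. ]
c4 [360.2  45.3  23. ]
```

Steel sleeves: the middle one is at top px (260,208) and the small one at (334,217). The green ones at (296,216) and (337,253) and the purple ones at (190,167) and (365,232) are look-alikes. The crops confirm that only these two are plain steel. The bar lies across the stand at (327,165), with yaw about 6.7°. The tray is centred near (459,-22) with its long side along world x.

Call:
carry_out(rows="1 0.5 -0.5 0 0; 1 1 -1 0 0; 1 1 -1 0 0; 1 1 -1 0 0; 1 1 -1 0 0; 1 1 -1 0 0; 1 1 -1 0 0; 1 1 -1 0 0; 1 1 -1 0 0; 1 1 -1 0 0; 1 1 -1 0 0; 1 1 -1 0 0")

```text
clock: 1.65
eef_pos: [425.7, -124.0, 253.3]
tcp_rot: [-3.141, -0.0, 0.394]
contact_force: [0.6, -0.3, 1.0]
opening: 0.999
```

Call:
carry_out(rows="1 1 -1 0 0; 1 1 -1 0 0; 1 1 -1 0 0; 1 1 -1 0 0; 1 1 -1 0 0; 1 1 -1 0 0; 1 1 -1 0 0; 1 1 -1 0 0; 1 0.8 -0.8 0 0; 1 0 0 0 -1; 1 0 0 0 -1; 1 0 0 0 -1")

```text
clock: 3.15
eef_pos: [567.3, 219.5, 253.0]
tcp_rot: [-3.141, 0.001, 0.818]
contact_force: [0.0, 0.3, 0.4]
opening: 1.005
```

Call:
carry_out(rows="1 0 0 0 -1; 1 0 0 0 -1; 1 0 0 0 -1; 1 0 0 0 -1; 1 0 0 0 -1; 1 0 0 0 -1; 1 0 0 0 -0.3; 1 0 0 0 0")

```text
clock: 4.15
eef_pos: [567.5, 219.3, 253.2]
tcp_rot: [-3.141, -0.0, 1.692]
contact_force: [0.0, 0.5, 1.4]
opening: 1.0
```

```bash
cat >> h.py <<'E'
def look(fn):
    s=r.sense(); c=cal('wrist'); im=save('wrist',fn)
    print('t',round(float(s['clock']),2),'tcp',np.round(s['eef_pos'],1),np.round(s['tcp_rot'],4),'F',np.round(s['contact_force'],1),'op',round(float(s['opening']),3))
    print('cam',{k:np.round(v,3).tolist() for k,v in c.items() if k!='intrinsics'})
    import json; json.dump({k:np.array(v).tolist() for k,v in c.items()},open('pics/'+fn+'.json','w'))
    return s,c,im
def ld(fn):
    import json; return json.load(open('pics/'+fn+'.json'))
def units(s,P,yaw):
    y=s['tcp_rot'][2]; d=np.array(P)-s['eef_pos']
    tx=np.array([np.cos(y),np.sin(y),0]);ty=np.array([np.sin(y),-np.cos(y),0])
    print('units x %.2f y %.2f z %.2f turn %.2f'%(d@tx/30,d@ty/30,-d[2]/30,-np.degrees(yaw-y)/8))
E
python3 - <<'E'
from h import *
look('w1.png')
E
```

```text
t 4.15 tcp [567.5 219.3 253.2] [-3.141  -0.      1.6923] F [0.  0.5 1.4] op 1.0
cam {'position': [558.078, 287.755, 374.032], 'rotation': [-0.276, 0.001, 0.123], 'fish': 1}
```

View pics/w1.png

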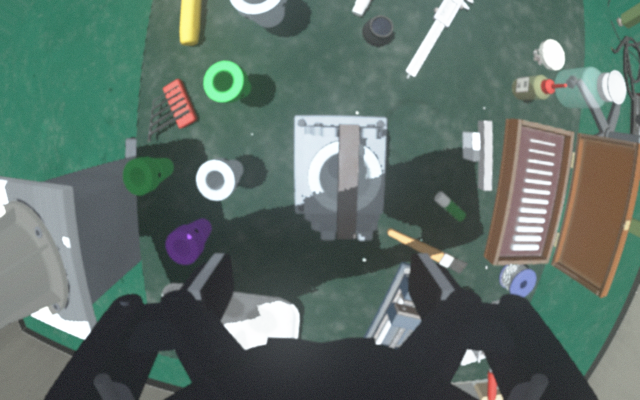

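```bash
python3 - <<'E'
from h import *
im=cv2.imread('pics/w1.png'); crop(im,280,100,120,150,5,'w1c.png')
E
```

```text
(no output)
```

View pics/w1c.png

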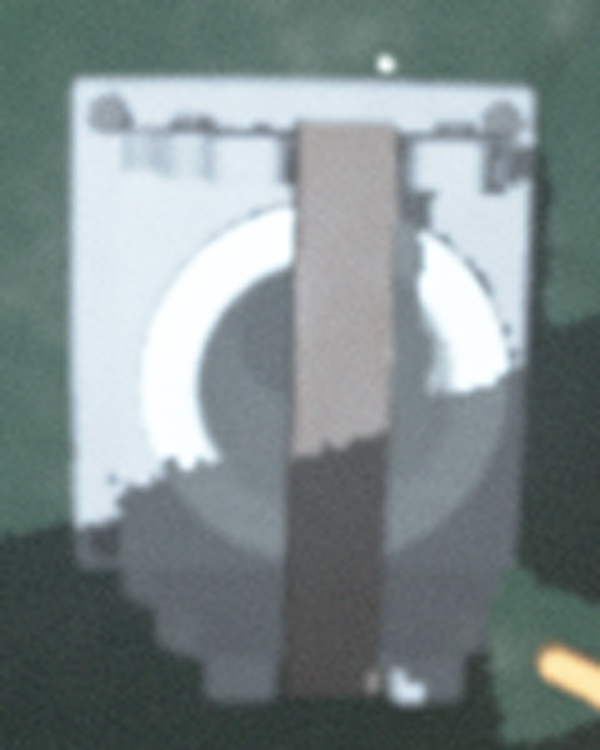

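```bash
python3 - <<'E'
from h import *
c=ld('w1.png')
f=lambda x,y:(280+(x+.5)/5-.5,100+(y+.5)/5-.5)
a=at(c,*f(348,125),118);b=at(c,*f(330,695),118)
print(a,b,(a+b)/2,np.linalg.norm(a-b),np.degrees(np.arctan2(-(a-b)[0],(a-b)[1])))
t=cal('top')
g=lambda x,y:(240+(x+.5)/5-.5,140+(y+.5)/5-.5)
print('tri L',tri([ray(c,*f(348,125)),ray(t,*g(342,139))]),'R',tri([ray(c,*f(330,695)),ray(t,*g(528,118))]))
m=(a+b)/2
units(r.sense(),[m[0],m[1],116],np.pi/2+np.radians(6.7))
E
```

```text
[581.5217697  287.71237727 118.        ] [592.52897082 188.8442761  118.        ] [587.02537026 238.27832669 118.        ] 99.4789420242995 6.352703221579915
tri L (array([582.27837236, 286.60804333, 112.23611396]), [np.float64(1.12666472432393), np.float64(1.1266647243238341)]) R (array([592.68706137, 188.36817995, 116.75994288]), [np.float64(0.009002064379475198), np.float64(0.00900206437925305)])
units x 0.55 y 0.72 z 4.57 turn 0.03
```

Call:
carry_out(rows="0.6 0.55 0.72 0 0.05; 0.6 0 0 1 0; 0.6 0 0 1 0; 0.6 0 0 1 0; 0.6 0 0 0.5 0; 0.6 0 0 0 0")

```text
clock: 4.95
eef_pos: [587.3, 237.8, 147.5]
tcp_rot: [-3.14, 0.0, 1.685]
contact_force: [-0.4, -0.5, -0.8]
opening: 0.598
```

```bash
python3 - <<'E'
from h import *
s,c,im=look('w2.png'); units(s,[587.,238.3,116],np.pi/2+np.radians(6.4))
E
```

```text
t 4.95 tcp [587.3 237.8 147.5] [-3.1398e+00  4.0000e-04  1.6849e+00] F [-0.4 -0.5 -0.8] op 0.598
cam {'position': [578.496, 306.41, 268.331], 'rotation': [-0.276, 0.002, 0.115], 'fish': 1}
units x 0.02 y -0.01 z 1.05 turn 0.02
```

View pics/w2.png

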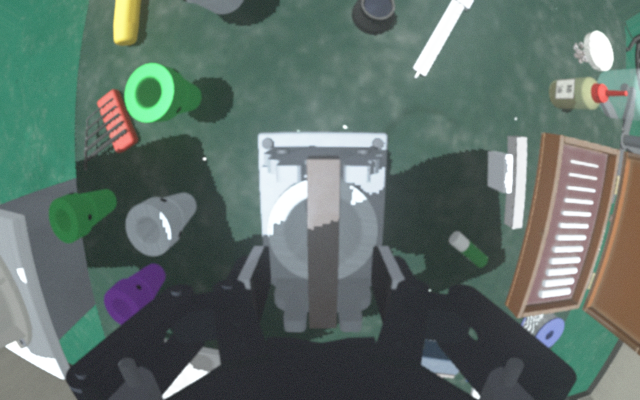

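Call:
carry_out(rows="0.6 0 0 0.6 0; 0.6 0 0 0.45 0; 0 0 0 0 0; 0 0 0 0 0; 0 0 0 0 0; 0 0 0 0 0", newtons=40)

```text
clock: 5.75
eef_pos: [588.0, 237.9, 116.9]
tcp_rot: [3.141, -0.0, 1.685]
contact_force: [0.5, 0.2, -2.4]
opening: 0.182
```

Call:
carry_out(rows="0 0 0 -0.2 0; 0 0 0 -0.3 0; 0 0 0 -0.4 0; 0 0 0 -0.5 0; 0 0 0 -0.6 0; 0 0 0 -0.6 0; 0 0 0 0 0")

```text
clock: 6.62
eef_pos: [589.0, 238.3, 197.1]
tcp_rot: [3.138, -0.001, 1.685]
contact_force: [0.0, 0.4, -2.1]
opening: 0.186
```

```bash
python3 - <<'E'
from h import *
s,c,im=look('w3.png'); units(s,[459,-22,s['eef_pos'][2]],np.pi/2+np.radians(1))
E
```

```text
t 6.62 tcp [589.  238.3 197.1] [ 3.1381e+00 -1.0000e-03  1.6853e+00] F [ 0.   0.4 -2.1] op 0.186
cam {'position': [579.584, 306.694, 317.938], 'rotation': [-0.275, -0.003, 0.116], 'fish': 1}
units x -8.13 y -5.30 z -0.00 turn 0.70
```

View pics/w3.png

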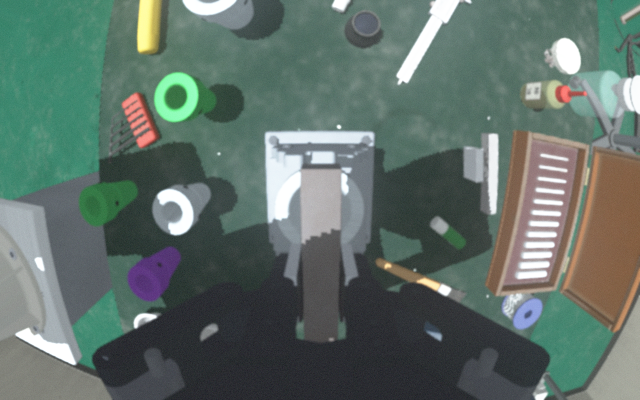

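Call:
carry_out(rows="0 -0.5 -0.3 0 0; 0 -0.9 -0.55 0 0; 0 -1 -0.65 0 0; 0 -1 -0.65 0 0; 0 -1 -0.65 0 0; 0 -1 -0.65 0 0; 0 -1 -0.65 0 0; 0 -1 -0.65 0 0; 0 -0.73 -0.55 0 0; 0 0 0 0.5 0.7; 0 0 0 0 0")

```text
clock: 8.05
eef_pos: [456.0, -23.2, 178.6]
tcp_rot: [-3.138, -0.0, 1.587]
contact_force: [-0.9, -0.3, -2.5]
opening: 0.184
```

```bash
python3 - <<'E'
from h import *
s,c,im=look('w4.png'); units(s,[459,-22,s['eef_pos'][2]],np.pi/2+np.radians(1))
im=save('top','t4.png'); crop(im,360,150,120,120,5,'t4c.png')
E
```

```text
t 8.05 tcp [456.  -23.2 178.6] [-3.1384e+00 -1.0000e-04  1.5871e+00] F [-0.9 -0.3 -2.5] op 0.184
cam {'position': [454.047, 45.745, 299.436], 'rotation': [-0.276, 0.003, 0.017], 'fish': 1}
units x 0.04 y 0.10 z -0.00 turn -0.01
```

View pics/w4.png

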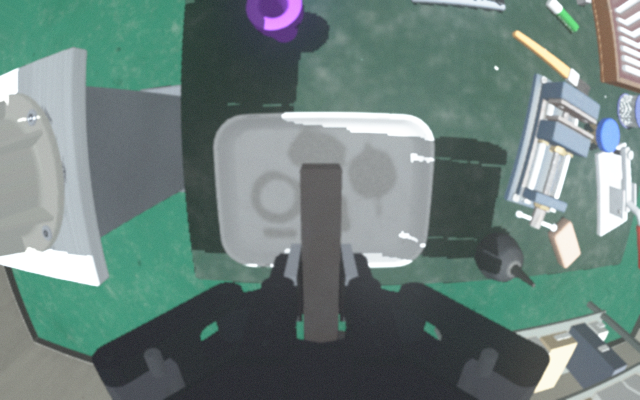

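View pics/t4c.png

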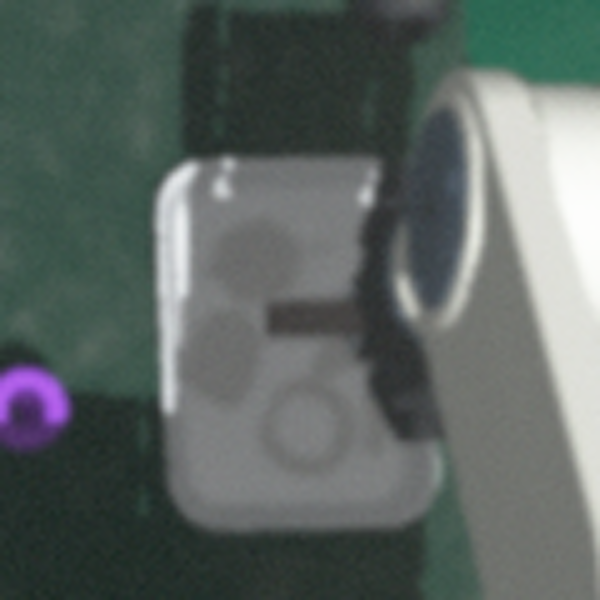

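```bash
python3 - <<'E'
from h import *
c=ld('w4.png')
for p in [(214,180),(434,180),(320,113),(260,267),(400,267)]: print(p,np.round(at(c,*p,23),1))
E
```

```text
(214, 180) [353.3  -8.5  23. ]
(434, 180) [561.7  -4.6  23. ]
(320, 113) [452.5  52.7  23. ]
(260, 267) [394.4 -97.4  23. ]
(400, 267) [536.5 -95.3  23. ]
```

Call:
carry_out(rows="0 0.04 0.05 0.5 0; 0 0 0 1 0; 0 0 0 1 0; 0 0 0 1 0; 0 0 0 0.9 0; 0 0 0 0.4 0; 0 0 0 0.15 0; 0 0 0 0 0")

```text
clock: 9.15
eef_pos: [459.7, -21.3, 31.5]
tcp_rot: [3.141, 0.0, 1.588]
contact_force: [0.2, 0.1, -1.4]
opening: 0.18
```

Call:
carry_out(rows="0 0 0 0.12 0; 0 0 0 0.06 0; 0 0 0 0 0")

```text
clock: 9.52
eef_pos: [459.4, -21.4, 26.0]
tcp_rot: [3.141, 0.0, 1.588]
contact_force: [-0.8, -0.8, -2.2]
opening: 0.183
```

```bash
python3 - <<'E'
from h import *
s=r.sense(); print(s['eef_pos'],s['contact_force'])
im=save('side','s5.png'); crop(im,320,150,120,90,6,'s5c.png')
E
```

```text
[459.41105712 -21.38199888  26.01361435] [-0.81789859 -0.83354035 -2.17550903]
```

View pics/s5c.png

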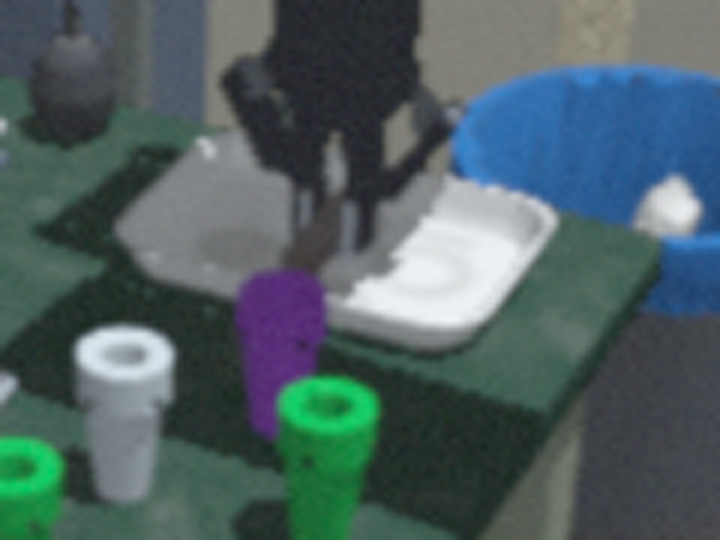

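Lower the last millimetres gently, feeling for the floor.

Call:
carry_out(rows="0 0 0 0.03 0; 0 0 0 0.03 0; 0 0 0 0 0")

```text
clock: 9.95
eef_pos: [459.3, -21.4, 24.0]
tcp_rot: [-3.141, 0.0, 1.588]
contact_force: [-0.3, 0.6, -1.7]
opening: 0.183
```

Call:
carry_out(rows="0 0 0 0.03 0; 0 0 0 0 0")

```text
clock: 10.2
eef_pos: [459.4, -21.4, 23.9]
tcp_rot: [3.142, -0.0, 1.588]
contact_force: [-4.7, 0.9, 12.4]
opening: 0.182
```

Call:
carry_out(rows="0 0 0 -0.04 0; 0 0 0 0 0; 0.2 0 0 0 0; 0.23 0 0 0 0; 0.35 0 0 0 0; 0.45 0 0 0 0")

```text
clock: 10.95
eef_pos: [459.4, -21.4, 24.4]
tcp_rot: [3.142, -0.0, 1.588]
contact_force: [0.6, -0.3, 0.4]
opening: 0.452
```

```bash
python3 - <<'E'
from h import *
look('w6.png'); 
E
```

```text
t 10.95 tcp [459.4 -21.4  24.4] [ 3.1416 -0.      1.5876] F [ 0.6 -0.3  0.4] op 0.452
cam {'position': [457.054, 47.616, 145.208], 'rotation': [-0.276, 0.0, 0.018], 'fish': 1}
```

View pics/w6.png

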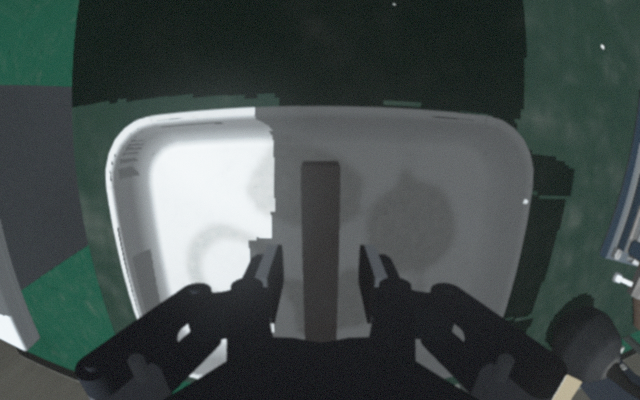

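Call:
carry_out(rows="0.45 0 0 -0.5 0; 0.45 0 0 -1 0; 0.7 0 0 -1 0; 1 0.5 0 -1 0; 1 1 0.1 -1 0; 1 1 0.1 -1 0; 1 1 0.1 0 0; 1 1 0.1 0 0; 1 1 0.1 0 0; 1 1 0.1 0 0; 1 1 0.1 0 0; 1 1 0.1 0 0")

```text
clock: 12.5
eef_pos: [478.9, 235.0, 190.5]
tcp_rot: [3.141, -0.0, 1.588]
contact_force: [0.6, -1.1, -0.0]
opening: 1.002
```

Call:
carry_out(rows="1 1 0.1 0 0; 1 1 0.1 0 0; 1 1 0.05 0 0; 1 1 0 0 0; 1 1 0 0 0; 1 0.7 0 0 0; 1 0.35 0 0 -0.35; 1 0 0 0 -0.35; 1 0 0 0 0")

```text
clock: 13.62
eef_pos: [483.4, 415.2, 189.5]
tcp_rot: [-3.141, 0.0, 1.686]
contact_force: [0.0, -0.4, 0.7]
opening: 1.0
```

```bash
python3 - <<'E'
from h import *
s,c,im=look('w7.png'); units(s,[480.6,415.4,190],np.pi/2+np.radians(6.5))
im=save('top','t7.png'); crop(im,380,160,80,100,6,'t7c.png')
E
```

```text
t 13.62 tcp [483.4 415.2 189.5] [-3.1413e+00  4.0000e-04  1.6864e+00] F [ 0.  -0.4  0.7] op 1.0
cam {'position': [474.369, 483.726, 310.283], 'rotation': [-0.276, 0.001, 0.117], 'fish': 1}
units x 0.02 y -0.09 z -0.02 turn 0.02
```

View pics/w7.png

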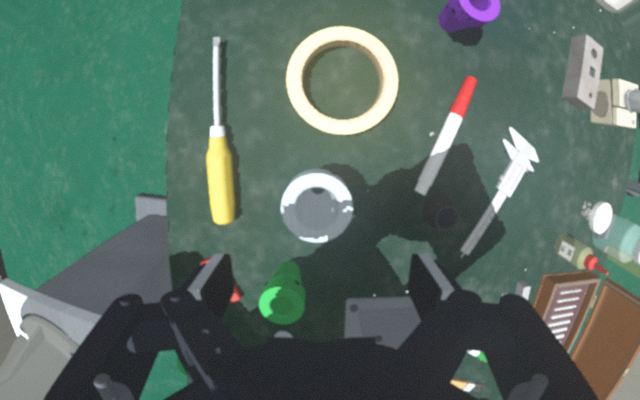

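View pics/t7c.png

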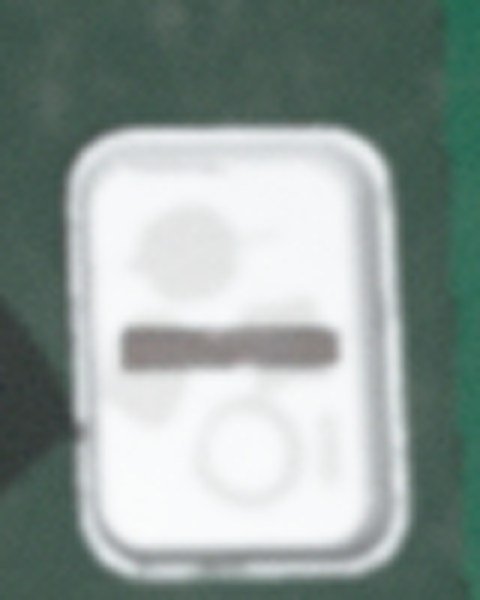

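```bash
python3 - <<'E'
from h import *
im=cv2.imread('pics/w7.png'); crop(im,270,160,100,90,8,'w7c.png')
E
```

```text
(no output)
```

View pics/w7c.png

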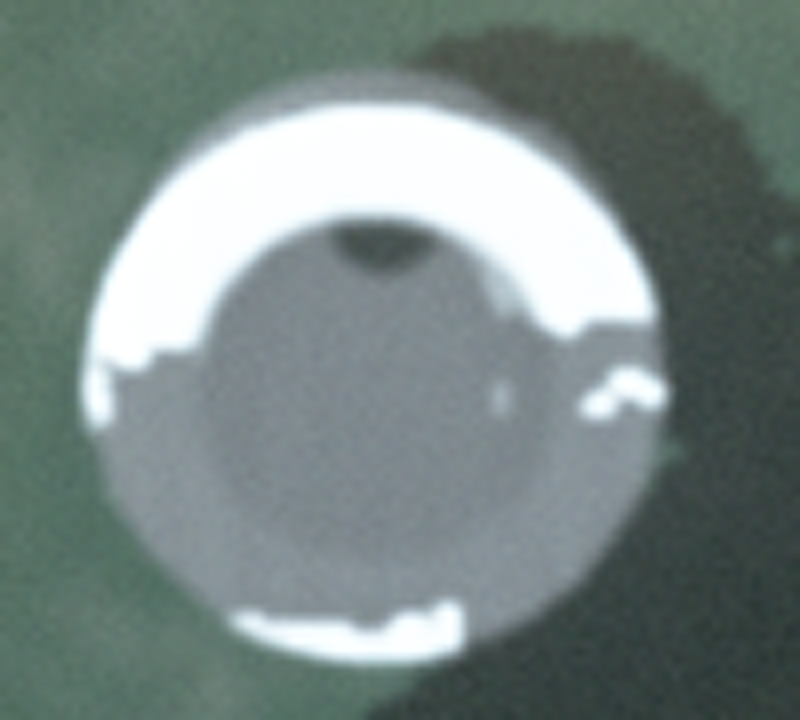

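```bash
cat >> h.py <<'E'
from scipy.optimize import least_squares
def fitcirc(c,pts,R,z=None,g=None):
    """pts px on circle of radius R in plane z"""
    rays=[ray(c,*p) for p in pts]
    def f(q):
        zz=q[2] if z is None else z
        out=[]
        for p,d in rays:
            P=p+d*(zz-p[2])/d[2]; out.append(np.hypot(P[0]-q[0],P[1]-q[1])-R)
        return out
    g=list(g if g is not None else at(c,*np.mean(pts,0),80 if z is None else z))
    s=least_squares(f,g[:2]+([g[2]] if z is None else [])); return s.x,np.round(s.fun,2)
def uc(x0,y0,s): return lambda x,y:(x0+(x+.5)/s-.5,y0+(y+.5)/s-.5)
E
python3 - <<'E'
from h import *
c=ld('w7.png'); f=uc(270,160,8)
pts=[f(*p) for p in [(82,390),(666,390),(372,102),(375,663),(190,158),(570,168),(130,520),(600,572)]]
print(fitcirc(c,pts,28)); print(fitcirc(c,pts,28,80))
# expected pixel of tcp-axis at z=80 
print(proj(c,[483.4,415.2,80]))
E
```

```text
(array([478.99429452, 418.04466109,  83.99301596]), array([ 0.25, -0.43, -0.28,  0.06,  0.41,  0.07, -0.59,  0.49]))
(array([479.05725482, 416.93758366]), array([ 0.74,  0.07,  0.15,  0.61,  0.86,  0.53, -0.09,  1.03]))
[321.98791177 211.00650105]
```

Call:
carry_out(rows="1 0.07 -0.13 0.6 0; 1 0 0 1 0; 1 0 0 0.8 0; 1 0 0 0 0")

```text
clock: 14.22
eef_pos: [477.7, 415.9, 114.5]
tcp_rot: [-3.137, 0.003, 1.685]
contact_force: [0.1, -0.1, 0.7]
opening: 1.001
```

```bash
python3 - <<'E'
from h import *
s,c,im=look('w8.png'); crop(im,180,160,280,200,2.8,'w8c.png')
E
```

```text
t 14.22 tcp [477.7 415.9 114.5] [-3.1374e+00  2.9000e-03  1.6851e+00] F [ 0.1 -0.1  0.7] op 1.001
cam {'position': [469.172, 484.813, 235.161], 'rotation': [-0.279, 0.004, 0.115], 'fish': 1}
```

View pics/w8c.png

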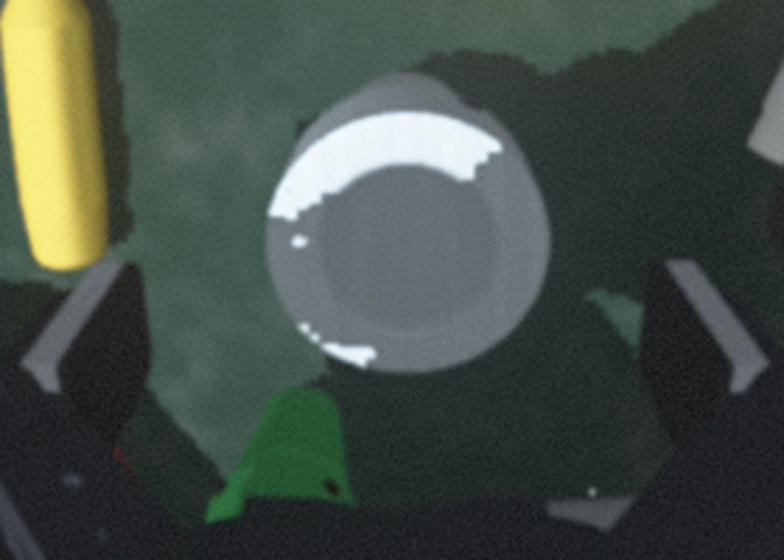

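```bash
python3 - <<'E'
from h import *
c=ld('w8.png'); f=uc(180,160,2.8)
pts=[f(*p) for p in [(267,240),(551,240),(408,110),(405,373)]]
print(fitcirc(c,pts,28)); x,e=fitcirc(c,pts,28,80);print(x,e)
s=r.sense(); print(s['eef_pos'],s['tcp_rot']); units(s,[x[0],x[1],71],np.pi/2+np.radians(6.5))
units(s,[x[0],x[1],80],np.pi/2+np.radians(6.5))
E
```

```text
(array([479.23492614, 416.99031323,  80.40425569]), array([-0.17, -0.16,  0.18,  0.15]))
[479.2592238  416.81815552] [-0.1  -0.09  0.25  0.23]
[478.61388852 416.61592617 116.08811864] [-3.13940404e+00  1.46377198e-03  1.68517579e+00]
units x 0.00 y 0.02 z 1.50 turn 0.01
units x 0.00 y 0.02 z 1.20 turn 0.01
```

Call:
carry_out(rows="1 0 0.02 0.6 0; 1 0 0 0.6 0; 1 0 0 0.3 0; 1 0 0 0 0; 0.5 0 0 0 0; 0.5 0 0 0 0; 0.5 0 0 0 0; 0.5 0 0 0 0", newtons=40)

```text
clock: 15.28
eef_pos: [480.2, 417.6, 73.1]
tcp_rot: [3.141, -0.001, 1.685]
contact_force: [-1.0, -1.0, 5.4]
opening: 0.639
```

```bash
python3 - <<'E'
from h import *
s,c,im=look('w9.png'); crop(im,180,160,280,200,2.8,'w9c.png')
E
```

```text
t 15.28 tcp [480.2 417.6  73.1] [ 3.1408e+00 -6.0000e-04  1.6854e+00] F [-1.  -1.   5.4] op 0.639
cam {'position': [471.103, 486.068, 194.005], 'rotation': [-0.275, -0.001, 0.116], 'fish': 1}
```

View pics/w9c.png

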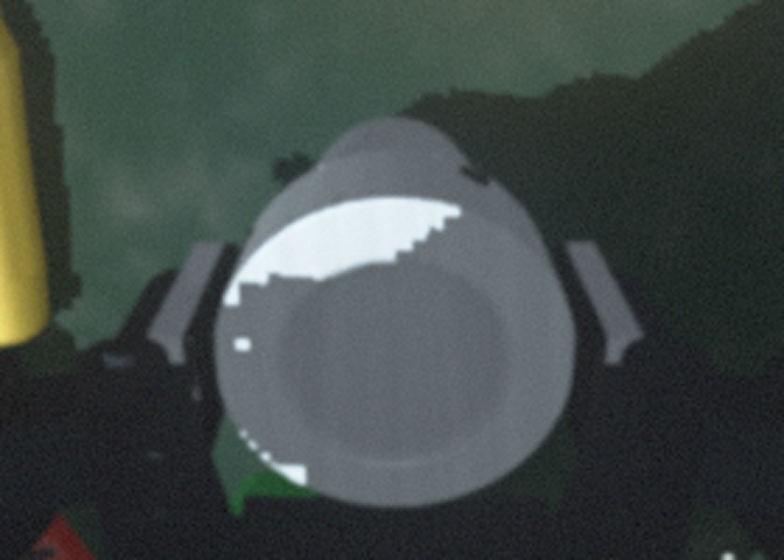

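```bash
python3 - <<'E'
from h import *
c=ld('w9.png'); f=uc(180,160,2.8)
pts=[f(*p) for p in [(214,340),(575,340),(395,197),(395,507)]]
print(fitcirc(c,pts,28)); x,e=fitcirc(c,pts,28,80);print(x,e)
s=r.sense(); units(s,[x[0],x[1],80],0)
units(s,[588,237,210],0)
E
```

```text
(array([479.25734567, 416.46829894,  79.6974285 ]), array([-0.08, -0.08,  0.09,  0.07]))
[479.23691877 416.64071079] [-0.15 -0.15  0.03 -0.02]
units x -0.03 y -0.04 z -0.23 turn 12.07
units x -6.39 y 2.88 z -4.56 turn 12.07
```

Call:
carry_out(rows="0.5 0 0 -0.3 0; 0.5 0 0 -0.7 0; 0.5 0 0 -1 0; 0.5 0 0 0 0")

```text
clock: 15.82
eef_pos: [481.5, 418.6, 135.6]
tcp_rot: [3.137, -0.003, 1.685]
contact_force: [-0.5, 0.1, -4.8]
opening: 0.642
```

```bash
python3 - <<'E'
from h import *
c=ld('w1.png'); f=uc(280,100,5)
pts=[f(*p) for p in [(140,380),(508,372),(215,238),(285,205),(190,495),(280,558),(430,235)]]
x,e=fitcirc(c,pts,35,86);print(x,e)
pts=[f(*p) for p in [(200,385),(437,340),(270,275),(240,305),(215,455)]]
x,e=fitcirc(c,pts,24,86);print(x,e)
s,c,im=look('w10.png'); crop(im,180,160,280,200,2.8,'w10c.png')
tx=np.array([-.115,.993])
units(s,list(np.array([587.5,237.5])-55*tx)+[218],0)
E
```

```text
[587.22577579 238.63067529] [ 0.39 -0.19 -0.04 -0.02 -1.24  0.22 -0.62]
[587.02339584 236.98408742] [-0.3  -0.44  0.82 -0.71  0.05]
t 15.82 tcp [481.5 418.6 135.6] [ 3.1370e+00 -3.1000e-03  1.6853e+00] F [-0.5  0.1 -4.8] op 0.642
cam {'position': [471.967, 486.69, 256.636], 'rotation': [-0.273, -0.004, 0.116], 'fish': 1}
units x -8.23 y 2.82 z -2.75 turn 12.07
```

View pics/w10c.png

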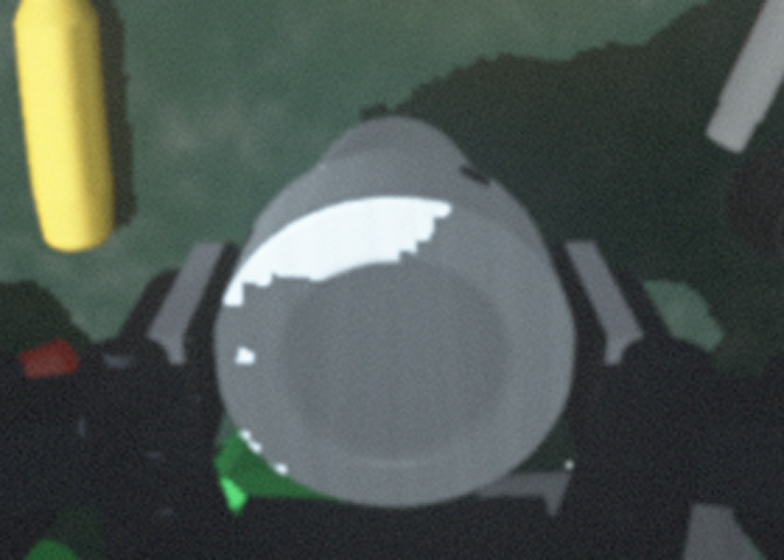

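Call:
carry_out(rows="0.5 0 0 -0.75 0; 0.5 -0.3 0.1 -1 0; 0.5 -0.8 0.3 -1 0; 0.5 -1 0.35 0 0; 0.5 -1 0.35 0 0; 0.5 -1 0.35 0 0; 0.5 -1 0.35 0 0; 0.5 -1 0.35 0 0; 0.5 -1 0.35 0 0; 0.5 -0.8 0.25 0 0; 0.5 -0.33 0.07 0 0; 0.5 0 0 0 0")

```text
clock: 17.38
eef_pos: [591.9, 181.3, 214.1]
tcp_rot: [-3.14, 0.0, 1.684]
contact_force: [-0.5, -0.6, -4.9]
opening: 0.64
```

Call:
carry_out(rows="0.5 0 0 0 0; 0.5 0 0 0 0")

```text
clock: 17.62
eef_pos: [591.9, 182.5, 214.8]
tcp_rot: [-3.141, -0.0, 1.686]
contact_force: [0.4, 0.8, -4.4]
opening: 0.642
```

```bash
python3 - <<'E'
from h import *
s,c,im=look('w11.png'); crop(im,240,90,160,130,5,'w11c.png')
E
```

```text
t 17.62 tcp [591.9 182.5 214.8] [-3.1414e+00 -2.0000e-04  1.6862e+00] F [ 0.4  0.8 -4.4] op 0.642
cam {'position': [582.822, 251.033, 335.659], 'rotation': [-0.276, 0.0, 0.117], 'fish': 1}
```

View pics/w11.png

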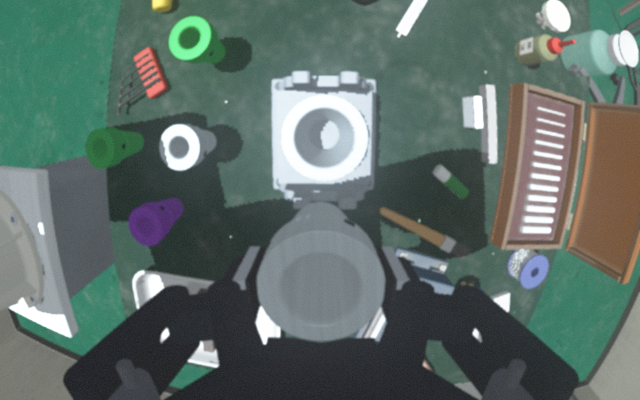

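View pics/w11c.png

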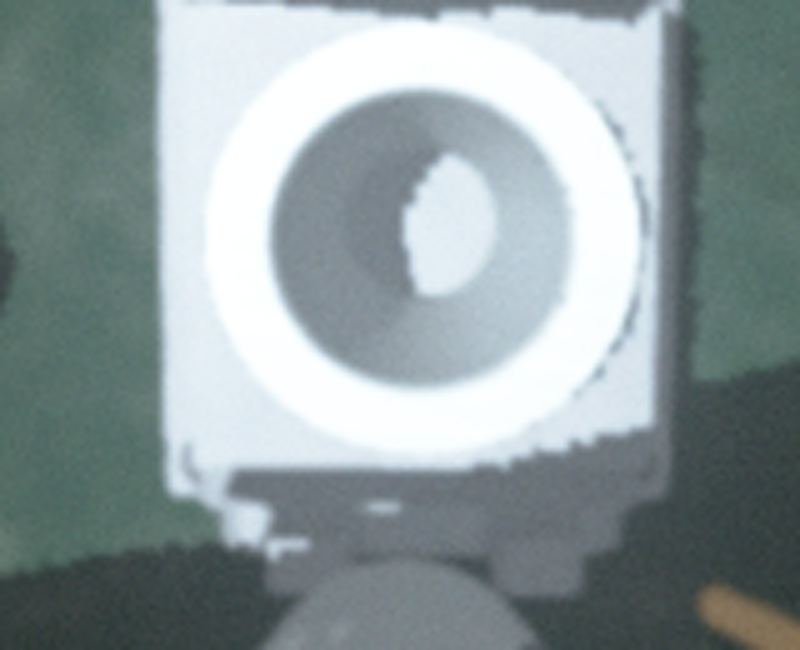

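```bash
python3 - <<'E'
from h import *
c=ld('w11.png'); f=uc(240,90,5)
im=cv2.imread('pics/w11.png'); g=cv2.cvtColor(im,cv2.COLOR_BGR2GRAY)
crop8=cv2.resize(g[90:220,240:400],None,fx=5,fy=5,interpolation=cv2.INTER_CUBIC)
# radial subpixel inner edge
cx,cy=422,237; pts=[]
for a in np.arange(0,2*np.pi,np.pi/24):
    rr=np.arange(120,180,.5); X=cx+rr*np.cos(a);Y=cy+rr*np.sin(a)
    v=cv2.remap(crop8,X.astype(np.float32)[None],Y.astype(np.float32)[None],cv2.INTER_LINEAR)[0].astype(float)
    k=np.argmax(np.gradient(cv2.GaussianBlur(v[None],(1,0+9),2)[0])) if False else np.argmax(np.gradient(np.convolve(v,np.ones(9)/9,'same'))[8:-8])+8
    pts.append(f(X[k],Y[k]))
x,e=fitcirc(c,pts,24,86,g=[587,237]);print('auto',x,np.abs(e).mean(),e)
print(fitcirc(c,pts,24,g=[587,237,86])[0])
p2=[f(*p) for p in [(271,237),(573,237),(422,87),(422,387)]]; print('man bore',fitcirc(c,p2,24,86,g=[587,237])); print(fitcirc(c,p2,24,g=[587,237,86]))
p3=[f(*p) for p in [(205,237),(640,237),(422,22),(422,452)]]; print('outer',fitcirc(c,p3,35,86,g=[587,237]),fitcirc(c,p3,35,g=[587,237,86])[0])
# held sleeve
c9=ld('w10.png'); f9=uc(180,160,2.8)
p=[f9(*q) for q in [(214,340),(575,340),(395,197),(395,507)]]
x9,_=fitcirc(c9,p,28,135.6+7); print('held offs world', x9-np.array([481.5,418.6]))
E
```

```text
auto [586.88530944 238.06620147] 0.19000000000000003 [ 0.26  0.23  0.12  1.16  0.17 -0.41 -0.17  0.15  0.15  0.22  0.13  0.2
  0.02  0.16  0.13  0.27 -0.01  0.21 -0.14 -0.   -0.02  0.3   0.3   0.15
  0.1   0.29  0.26  0.31  0.05  0.19  0.1   0.16  0.31 -0.04  0.25  0.04
  0.07  0.09  0.09  0.    0.39 -0.04  0.09 -0.11  0.25 -0.12 -0.16  0.53]
[586.86099309 238.13915604  87.4645191 ]
man bore (array([587.01691461, 238.31498444]), array([0.25, 0.25, 0.32, 0.33]))
(array([586.96739927, 238.46347355,  88.98280917]), array([-0.04, -0.04,  0.04,  0.04]))
outer (array([587.14079677, 238.19507728]), array([ 0.05,  0.05, -0.02, -0.01])) [587.13850741 238.20186001  86.13838278]
held offs world [-0.99365076 -0.9073206 ]
```

Call:
carry_out(rows="0.5 0.5 0.03 0 0; 0.5 0.8 0.03 0 0; 0.5 0.58 0.03 0 0; 0.5 0 0 0 0; 0.5 0 0 0.6 0; 0.5 0 0 0.6 0; 0.5 0 0 0.4 0; 0.5 0 0 0 0; 0.5 0 0 0 0")

```text
clock: 18.8
eef_pos: [588.9, 238.0, 167.1]
tcp_rot: [3.141, -0.0, 1.685]
contact_force: [-0.1, -0.2, -2.7]
opening: 0.638
```

```bash
python3 - <<'E'
from h import *
s,c,im=look('w12.png'); units(s,[588.1,238.9,125],np.pi/2+np.radians(6.5))
im=save('side','s12.png'); crop(im,260,140,100,90,7,'s12c.png')
E
```

```text
t 18.8 tcp [588.9 238.  167.1] [ 3.1412e+00 -1.0000e-04  1.6851e+00] F [-0.1 -0.2 -2.7] op 0.638
cam {'position': [579.772, 306.483, 287.932], 'rotation': [-0.276, -0.0, 0.115], 'fish': 1}
units x 0.03 y -0.02 z 1.40 turn 0.01
```

View pics/w12.png

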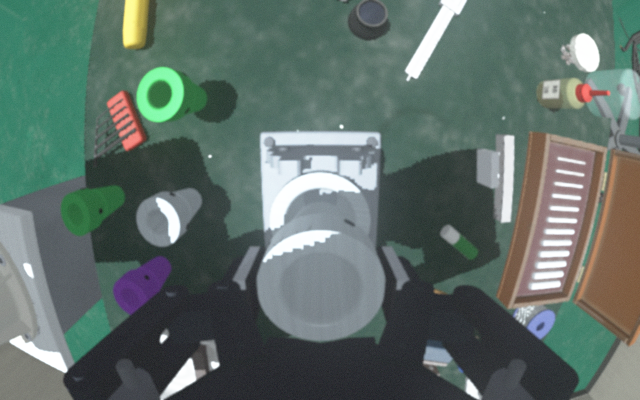

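View pics/s12c.png

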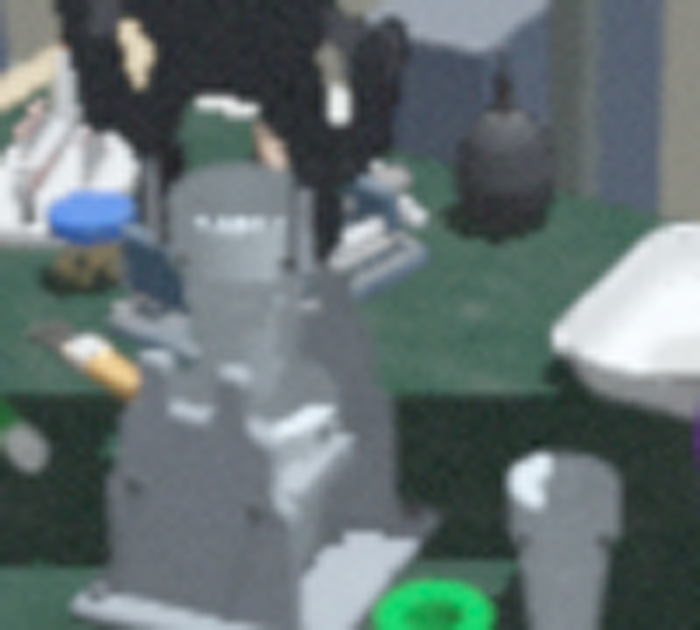

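```bash
python3 - <<'E'
from h import *
im=cv2.imread('pics/w12.png'); crop(im,250,155,140,100,5.5,'w12c.png')
E
```

```text
(no output)
```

View pics/w12c.png

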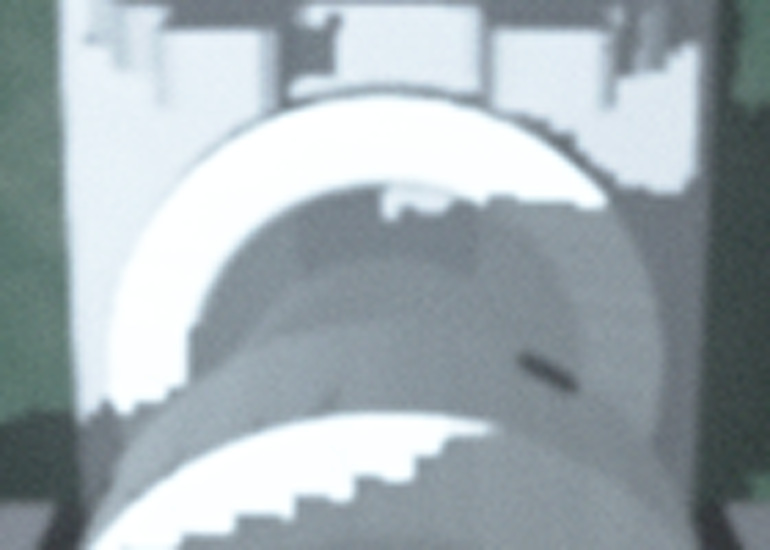

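```bash
python3 - <<'E'
from h import *
c=ld('w12.png'); f=uc(250,155,5.5)
print(fitcirc(c,[f(*p) for p in [(107,345),(662,350),(388,97),(605,200),(195,168)]],35,86,g=[587,238]))
print(fitcirc(c,[f(*p) for p in [(188,340),(390,182),(580,345),(245,240)]],24,86,g=[587,238]))
E
```

```text
(array([586.99080267, 238.07255345]), array([ 0.07,  0.02, -0.01,  0.03, -0.03]))
(array([586.88493113, 238.70050601]), array([ 0.81, -0.09,  0.68, -0.17]))
```

Call:
carry_out(rows="0.5 0.03 -0.03 0 0; 0.5 0 0 0.5 0; 0.5 0 0 0.5 0; 0.5 0 0 0.3 0; 0.5 0 0 0 0; 0.5 0 0 0 0")

```text
clock: 19.65
eef_pos: [587.4, 238.9, 127.9]
tcp_rot: [-3.141, 0.0, 1.685]
contact_force: [0.5, 0.2, -4.1]
opening: 0.646
```

Call:
carry_out(rows="0.5 0 0.01 0.1 0; 0.5 0 0 0.1 0; 0.5 0 0 0 0")

```text
clock: 20.02
eef_pos: [587.6, 238.8, 121.6]
tcp_rot: [-3.141, 0.0, 1.685]
contact_force: [-0.1, -0.8, -5.3]
opening: 0.643
```

Call:
carry_out(rows="0.5 0 0 0.05 0; 0.5 0 0 0.03 0; 0.5 0 0 0 0")

```text
clock: 20.4
eef_pos: [587.8, 238.8, 119.4]
tcp_rot: [-3.142, 0.0, 1.685]
contact_force: [-0.8, 0.1, -4.4]
opening: 0.644
```

Call:
carry_out(rows="0.5 0 0 0.03 0; 0.5 0 0 0.03 0; 0.5 0 0 0 0")

```text
clock: 20.78
eef_pos: [587.9, 238.9, 117.6]
tcp_rot: [3.141, -0.0, 1.685]
contact_force: [0.9, -0.5, -4.3]
opening: 0.642
```

Call:
carry_out(rows="0.5 0 0 0.02 0; 0.5 0 0 0 0")

```text
clock: 21.02
eef_pos: [588.0, 238.9, 117.1]
tcp_rot: [3.141, -0.0, 1.685]
contact_force: [0.3, -0.4, -4.7]
opening: 0.643
```

Call:
carry_out(rows="0.5 0 0 0.02 0; 0.5 0 0 0 0")

```text
clock: 21.28
eef_pos: [588.0, 238.9, 116.5]
tcp_rot: [3.141, -0.0, 1.685]
contact_force: [1.9, -0.1, -4.3]
opening: 0.639
```

Call:
carry_out(rows="0.5 0 0 0.02 0; 0.5 0 0 0 0")

```text
clock: 21.52
eef_pos: [588.0, 238.9, 115.9]
tcp_rot: [3.141, -0.0, 1.685]
contact_force: [2.3, 1.0, -4.4]
opening: 0.641
```

Call:
carry_out(rows="0.5 0 0 0.02 0; 0.5 0 0 0 0")

```text
clock: 21.78
eef_pos: [588.1, 238.9, 115.4]
tcp_rot: [3.141, -0.0, 1.685]
contact_force: [2.7, -0.3, -3.4]
opening: 0.641
```

Call:
carry_out(rows="0.5 0 0.012 0 0; 0.5 0 0 0 0")

```text
clock: 22.02
eef_pos: [588.1, 238.9, 115.4]
tcp_rot: [-3.141, -0.0, 1.685]
contact_force: [1.5, -1.0, -3.1]
opening: 0.641
```

Call:
carry_out(rows="0.5 0 0 0.02 0; 0.5 0 0 0 0")

```text
clock: 22.28
eef_pos: [588.1, 238.9, 115.1]
tcp_rot: [3.142, -0.0, 1.685]
contact_force: [-1.9, -0.8, 4.2]
opening: 0.64
```

Call:
carry_out(rows="0.5 0 0 -0.007 0; 0.5 0 0 0 0")

```text
clock: 22.52
eef_pos: [588.2, 238.9, 115.1]
tcp_rot: [3.142, -0.0, 1.685]
contact_force: [-1.0, -1.6, 4.5]
opening: 0.638
```

Call:
carry_out(rows="0.5 0 0 -0.008 0; 0.5 0 0 0 0")

```text
clock: 22.78
eef_pos: [588.1, 238.9, 115.1]
tcp_rot: [-3.141, -0.0, 1.685]
contact_force: [-0.8, -1.3, 2.9]
opening: 0.645
```

Call:
carry_out(rows="0.5 0 0 -0.01 0; 0.5 0 0 0 0; 0.66 0 0 0 0; 0.7 0 0 0 0; 0.8 0 0 0 0; 0.9 0 0 0 0; 0.9 0 0 0 0")

```text
clock: 23.65
eef_pos: [588.2, 238.9, 115.5]
tcp_rot: [-3.142, -0.0, 1.685]
contact_force: [-0.6, -0.8, -1.2]
opening: 0.903
```

```bash
python3 - <<'E'
from h import *
s,c,im=look('w13.png'); crop(im,180,140,280,210,2.8,'w13c.png')
im=save('side','s13.png'); crop(im,260,140,100,90,7,'s13c.png')
E
```

```text
t 23.65 tcp [588.2 238.9 115.5] [-3.1416 -0.      1.6853] F [-0.6 -0.8 -1.2] op 0.903
cam {'position': [579.113, 307.452, 236.286], 'rotation': [-0.276, 0.0, 0.116], 'fish': 1}
```

View pics/w13c.png

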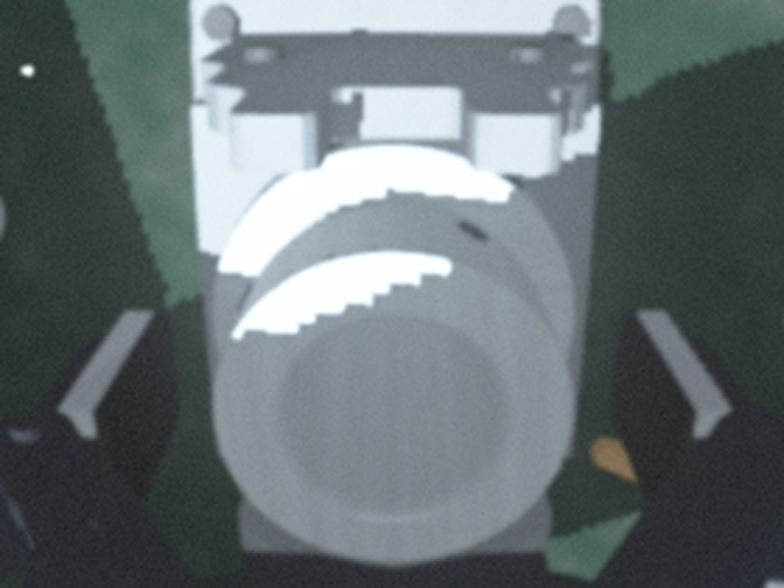

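View pics/s13c.png

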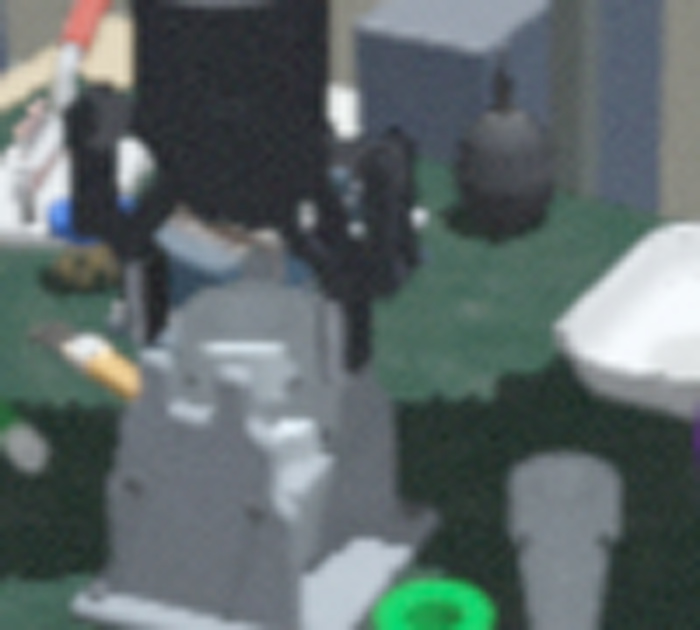

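Call:
carry_out(rows="0.95 0 0 -0.3 0; 1 0 0 -0.8 0; 1 0 0 -1 0; 1 0 0 -0.5 0; 1 0 -0.5 0 0; 1 -0.1 -1 0 0; 1 -0.1 -1 0 0; 1 0 -1 0 0; 0.8 0 -0.7 0 0; 0.75 0 -0.19 0 0; 0.75 0 0 0 0; 0.75 0 0 0 0")

```text
clock: 25.25
eef_pos: [458.6, 218.0, 193.3]
tcp_rot: [3.141, -0.0, 1.685]
contact_force: [0.2, -0.0, 0.4]
opening: 0.747
```

```bash
python3 - <<'E'
from h import *
s,c,im=look('w14.png'); crop(im,270,160,100,90,8,'w14c.png')
E
```

```text
t 25.25 tcp [458.6 218.  193.3] [ 3.1413 -0.      1.6853] F [ 0.2 -0.   0.4] op 0.747
cam {'position': [449.545, 286.556, 314.14], 'rotation': [-0.276, -0.0, 0.116], 'fish': 1}
```

View pics/w14.png

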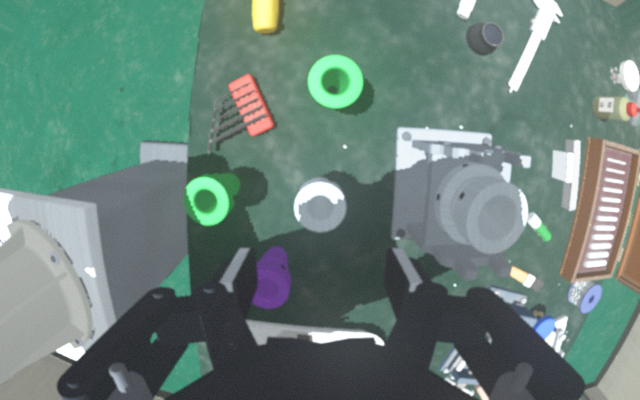

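View pics/w14c.png

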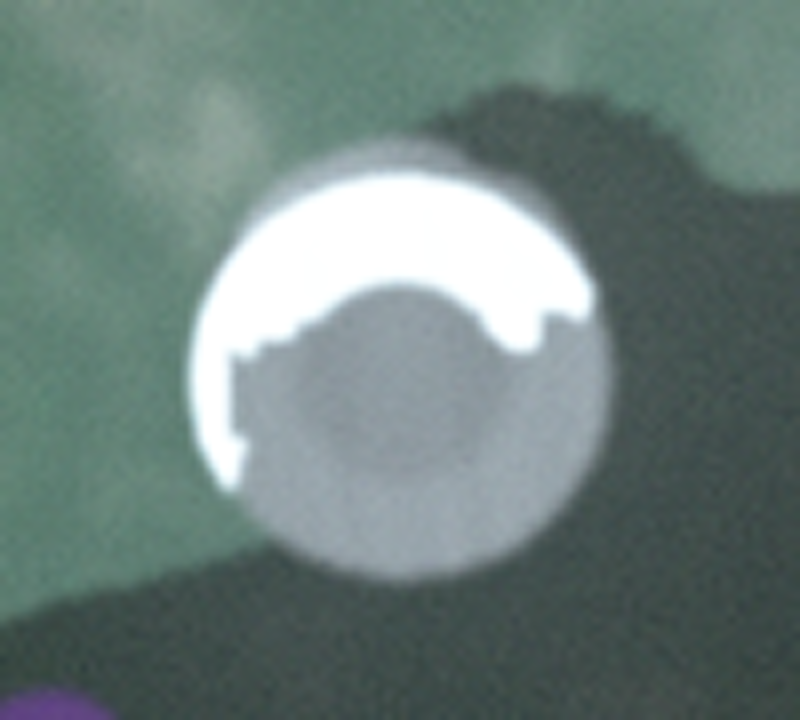

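```bash
python3 - <<'E'
from h import *
c=ld('w14.png'); f=uc(270,160,8)
pts=[f(*p) for p in [(188,380),(612,380),(403,172),(403,582)]]
print(fitcirc(c,pts,21)); x,e=fitcirc(c,pts,21,74);print(x,e)
s=r.sense(); units(s,[x[0]+1.0,x[1]+.6,66],np.pi/2+np.radians(6.5))
for n,u,v in [('g1',209,200),('g2',335,81),('p',270,285)]: print(n,at(c,u,v,74))
E
```

```text
(array([456.54143346, 219.63937721,  79.389125  ]), array([-0.06, -0.06,  0.06,  0.06]))
[456.70820533 218.10816826] [0.43 0.42 0.54 0.54]
units x 0.03 y -0.03 z 4.24 turn 0.01
g1 [363.95063207 213.69532568  74.        ]
g2 [456.8972718  318.76044543  74.        ]
p [420.78474381 140.8363099   74.        ]
```

Call:
carry_out(rows="0.75 0.03 -0.03 0.5 0; 0.75 0 0 0.8 0; 0.75 0 0 0.8 0; 0.75 0 0 0.5 0; 0.75 0 0 0 0; 0.75 0 0 0 0")

```text
clock: 26.05
eef_pos: [457.4, 218.9, 115.8]
tcp_rot: [3.141, -0.0, 1.685]
contact_force: [-0.1, -0.3, 0.6]
opening: 0.753
```

```bash
python3 - <<'E'
from h import *
s,c,im=look('w15.png'); crop(im,180,160,280,200,2.8,'w15c.png')
E
```

```text
t 26.05 tcp [457.4 218.9 115.8] [ 3.1410e+00 -2.0000e-04  1.6853e+00] F [-0.1 -0.3  0.6] op 0.753
cam {'position': [448.305, 287.371, 236.649], 'rotation': [-0.276, -0.0, 0.116], 'fish': 1}
```

View pics/w15c.png

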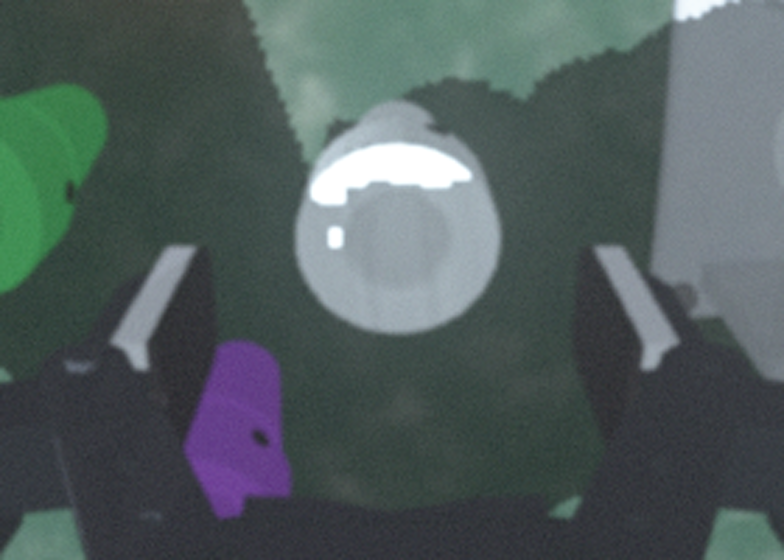

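Call:
carry_out(rows="0.75 0 0 0.6 0; 0.75 0 0 0.6 0; 0.75 0 0 0.38 0; 0.75 0 0 0 0; 0.4 0 0 0 0; 0.4 0 0 0 0; 0.4 0 0 0 0; 0.4 0 0 0 0", newtons=35)

```text
clock: 27.1
eef_pos: [457.6, 219.0, 68.8]
tcp_rot: [3.14, -0.0, 1.685]
contact_force: [-0.8, -0.9, 6.5]
opening: 0.483
```

```bash
python3 - <<'E'
from h import *
s,c,im=look('w16.png'); crop(im,180,160,280,200,2.8,'w16c.png')
E
```

```text
t 27.1 tcp [457.6 219.   68.8] [ 3.1403e+00 -5.0000e-04  1.6854e+00] F [-0.8 -0.9  6.5] op 0.483
cam {'position': [448.343, 287.411, 189.671], 'rotation': [-0.275, -0.001, 0.116], 'fish': 1}
```

View pics/w16c.png

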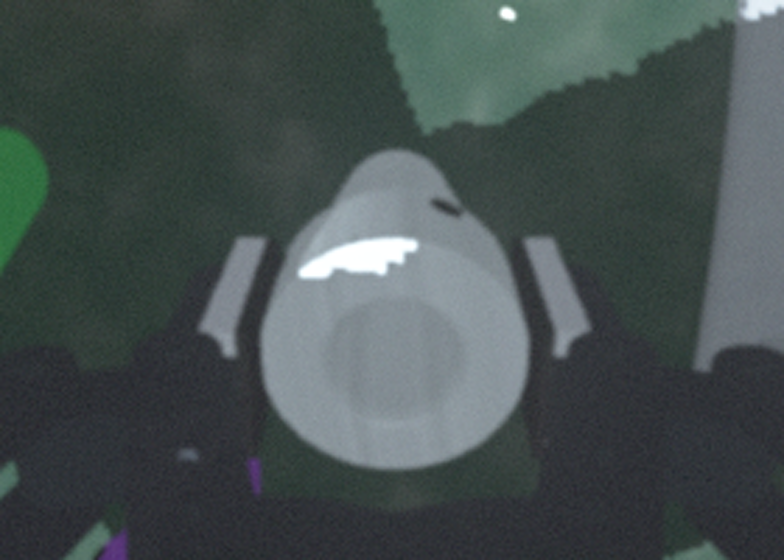

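Call:
carry_out(rows="0.4 0 0 -0.3 0; 0.4 0 0 -0.7 0; 0.4 0 0 -1 0; 0.4 0 0 -1 0; 0.4 0 0 -1 0; 0.4 -0.3 0.5 -1 0; 0.4 -0.4 1 0 0; 0.4 -0.4 1 0 0; 0.4 -0.4 1 0 0; 0.4 -0.34 0.7 0 0; 0.4 0 0.2 0 0; 0.4 0 0 0 0")

```text
clock: 28.65
eef_pos: [594.0, 179.0, 217.9]
tcp_rot: [-3.141, -0.0, 1.685]
contact_force: [-0.5, 0.3, -2.7]
opening: 0.482
```

Call:
carry_out(rows="0.4 0 0 0 0; 0.4 0 0 0 0")

```text
clock: 28.9
eef_pos: [593.8, 179.2, 218.2]
tcp_rot: [-3.141, -0.0, 1.686]
contact_force: [-0.2, -0.6, -1.6]
opening: 0.48
```

```bash
python3 - <<'E'
from h import *
s,c,im=look('w17.png'); crop(im,240,90,160,130,5,'w17c.png'); crop(im,180,160,280,200,2.8,'w17d.png')
E
```

```text
t 28.9 tcp [593.8 179.2 218.2] [-3.1413 -0.      1.6859] F [-0.2 -0.6 -1.6] op 0.48
cam {'position': [584.732, 247.75, 338.994], 'rotation': [-0.276, 0.0, 0.116], 'fish': 1}
```

View pics/w17c.png

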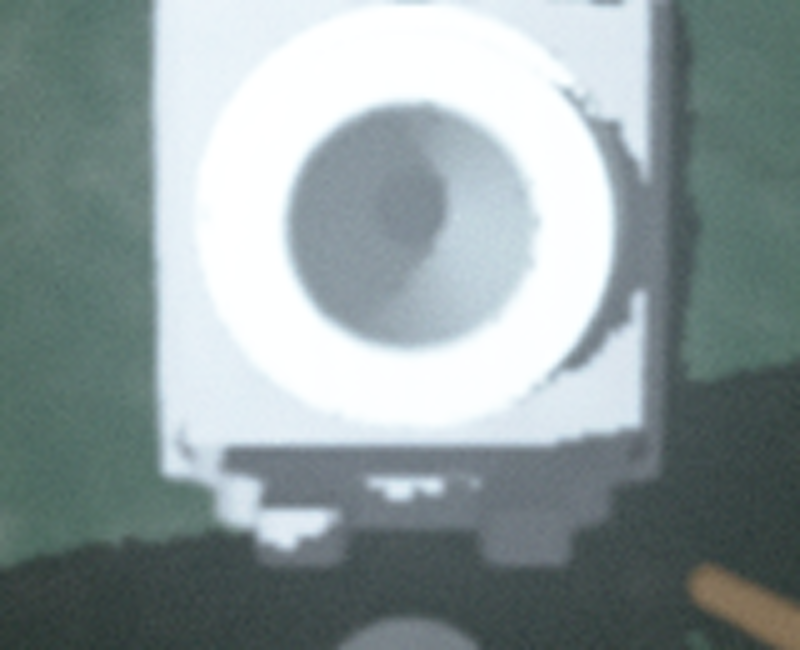

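View pics/w17d.png

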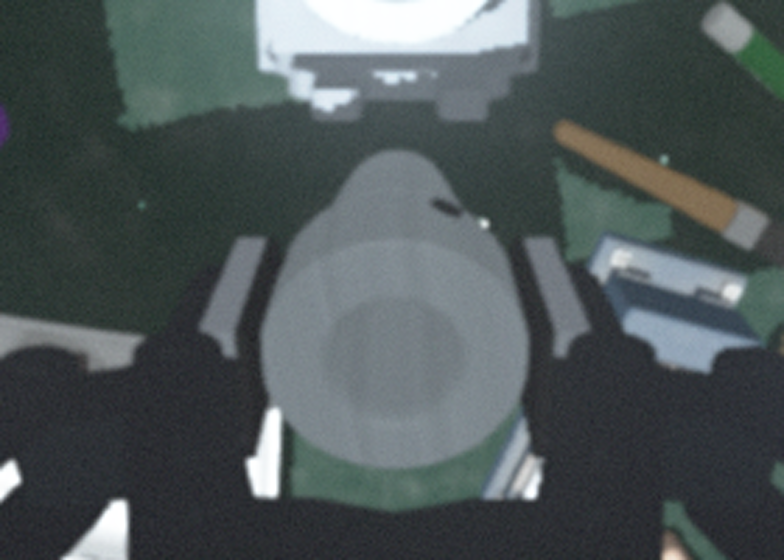

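```bash
python3 - <<'E'
from h import *
c=ld('w17.png'); f=uc(240,90,5)
im=cv2.imread('pics/w17.png'); g=cv2.cvtColor(im,cv2.COLOR_BGR2GRAY)
crop8=cv2.resize(g[90:220,240:400],None,fx=5,fy=5,interpolation=cv2.INTER_CUBIC)
cx,cy=411,225; pts=[]
for a in np.arange(0,2*np.pi,np.pi/24):
    rr=np.arange(95,150,.5); X=cx+rr*np.cos(a);Y=cy+rr*np.sin(a)
    v=cv2.remap(crop8,X.astype(np.float32)[None],Y.astype(np.float32)[None],cv2.INTER_LINEAR)[0].astype(float)
    k=np.argmax(np.gradient(np.convolve(v,np.ones(9)/9,'same'))[8:-8])+8
    pts.append(f(X[k],Y[k]))
print('auto',fitcirc(c,pts,17,122,g=[587,237]),fitcirc(c,pts,17,g=[587,237,122])[0])
p2=[f(*p) for p in [(285,225),(537,225),(411,101),(411,350)]]; print('man',fitcirc(c,p2,17,122,g=[587,237]),fitcirc(c,p2,17,g=[587,237,122])[0])
c9=c; f9=uc(180,160,2.8)
p=[f9(*q) for q in [(260,345),(528,345),(394,238),(394,469)]]
x9,e=fitcirc(c9,p,21,218.2+5.2); print('held offs', x9-np.array([593.8,179.2]),e,fitcirc(c9,p,21)[0])
c13=ld('w13.png'); f=uc(180,140,2.8)
p=[f(*q) for q in [(213,400),(575,400),(392,252),(395,565)]]; print('mid seen from w13',fitcirc(c13,p,28,122),fitcirc(c13,p,28))
E
```

```text
auto (array([586.49006313, 238.10718539]), array([ 0.98,  0.06,  0.96,  0.47,  0.33,  0.19,  0.9 , -0.09,  0.13,
        0.05, -0.1 ,  0.04,  0.23, -0.07,  0.12,  0.37,  0.2 ,  0.03,
        0.35,  0.33,  0.23,  0.28,  0.13,  0.27,  0.14,  0.15,  0.24,
        0.34,  0.31,  0.41,  0.25,  0.15,  0.47,  0.23,  0.12,  0.29,
        0.03,  0.68,  0.19,  0.26, -0.23, -0.1 ,  0.09,  0.01,  0.2 ,
       -0.17, -0.19,  0.22])) [586.46595048 238.22857619 124.80404223]
man (array([586.62799785, 238.13283183]), array([0.56, 0.56, 0.51, 0.53])) [586.57081294 238.42058705 128.64922128]
held offs [-1.08891035 -0.88458978] [-0.2  -0.2   0.04 -0.02] [592.74640472 178.0078145  222.86582091]
mid seen from w13 (array([587.12991951, 237.60495853]), array([-0.02, -0.02,  0.4 ,  0.4 ])) (array([587.0783446 , 238.05610017, 122.78212953]), array([-0.21, -0.21,  0.24,  0.18]))
```

Call:
carry_out(rows="0.4 0.5 0 0 0; 0.4 0.8 0.035 0 0; 0.4 0.7 0 0 0; 0.4 0 0 0 0; 0.4 0 0 0.3 0; 0.4 0 0 0 0; 0.4 0 0 0 0")

```text
clock: 29.82
eef_pos: [588.6, 238.2, 208.8]
tcp_rot: [-3.141, 0.0, 1.685]
contact_force: [-0.3, 0.2, -2.0]
opening: 0.479
```

```bash
python3 - <<'E'
from h import *
s,c,im=look('w18.png'); crop(im,250,150,140,105,5.5,'w18c.png'); units(s,[587.95,238.9,161],np.pi/2+np.radians(6.5))
E
```

```text
t 29.82 tcp [588.6 238.2 208.8] [-3.1412e+00  2.0000e-04  1.6847e+00] F [-0.3  0.2 -2. ] op 0.479
cam {'position': [579.687, 306.745, 329.62], 'rotation': [-0.276, 0.001, 0.115], 'fish': 1}
units x 0.03 y -0.02 z 1.59 turn 0.00
```

View pics/w18c.png

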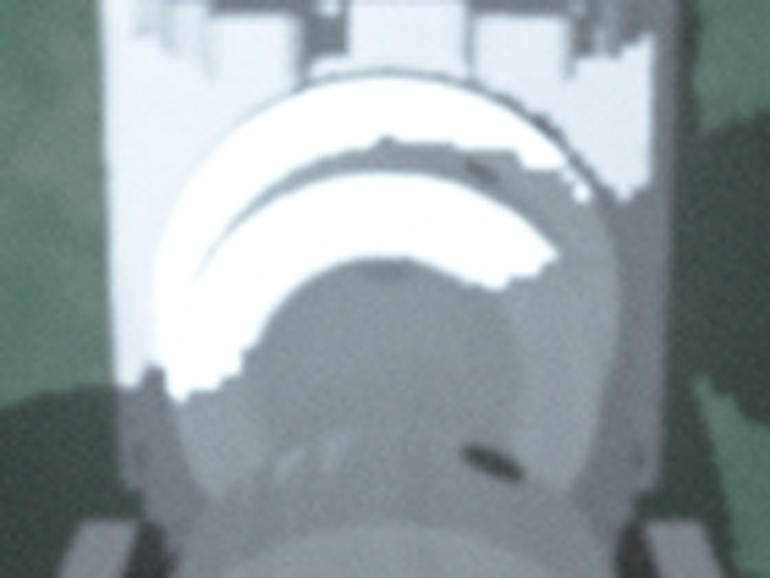

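```bash
python3 - <<'E'
from h import *
c=ld('w18.png'); f=uc(250,150,5.5)
print(fitcirc(c,[f(*p) for p in [(248,375),(526,375),(385,257)]],17,122,g=[587,238]))
print(fitcirc(c,[f(*p) for p in [(168,385),(609,385),(383,170)]],28,122,g=[587,238]))
E
```

```text
(array([586.99008336, 238.58990941]), array([ 0.89,  0.89, -0.13]))
(array([587.17601891, 238.61559456]), array([0.46, 0.46, 0.  ]))
```

Call:
carry_out(rows="0.4 0.03 -0.012 0.3 0; 0.4 0 0 0.6 0; 0.4 0 0 0.5 0; 0.4 0 0 0.2 0; 0.4 0 0 0 0; 0.4 0 0 0 0")

```text
clock: 30.62
eef_pos: [588.6, 239.7, 161.4]
tcp_rot: [3.141, -0.0, 1.685]
contact_force: [0.2, -0.8, -3.0]
opening: 0.483
```

Call:
carry_out(rows="0.4 0 0 0.07 0; 0.4 0 0 0.04 0; 0.4 0 0 0 0")

```text
clock: 31.0
eef_pos: [588.2, 239.5, 157.8]
tcp_rot: [3.141, -0.0, 1.685]
contact_force: [-0.1, -0.3, -3.6]
opening: 0.479
```

Call:
carry_out(rows="0.4 -0.013 0 0.04 0; 0.4 0 0 0.03 0; 0.4 0 0 0 0; 0.4 0 0 0 0")

```text
clock: 31.5
eef_pos: [588.2, 239.1, 155.6]
tcp_rot: [-3.142, 0.0, 1.685]
contact_force: [0.6, 0.3, -2.4]
opening: 0.484
```

Call:
carry_out(rows="0.4 0 0 0.03 0; 0.4 0 0 0.02 0; 0.4 0 0 0 0")

```text
clock: 31.88
eef_pos: [588.1, 239.1, 154.0]
tcp_rot: [-3.141, 0.0, 1.685]
contact_force: [-0.6, -0.4, -2.4]
opening: 0.479
```

Call:
carry_out(rows="0.4 0 0 0.02 0; 0.4 0 0 0.01 0; 0.4 0 0 0 0")

```text
clock: 32.25
eef_pos: [588.0, 239.1, 153.1]
tcp_rot: [-3.141, 0.0, 1.685]
contact_force: [-2.7, -0.1, -1.9]
opening: 0.482
```

Call:
carry_out(rows="0.4 0 -0.01 0 0; 0.4 0 0 0 0")

```text
clock: 32.5
eef_pos: [588.0, 239.1, 153.2]
tcp_rot: [3.142, 0.0, 1.685]
contact_force: [-1.6, -0.2, -2.0]
opening: 0.478
```

Call:
carry_out(rows="0.4 0 0 0.02 0; 0.4 0 0 0 0")

```text
clock: 32.75
eef_pos: [587.9, 239.1, 152.6]
tcp_rot: [-3.141, 0.0, 1.685]
contact_force: [-2.4, -1.1, -1.8]
opening: 0.479
```

Call:
carry_out(rows="0.4 -0.003 -0.015 0 0; 0.4 0 0 0 0")

```text
clock: 33.0
eef_pos: [587.8, 239.1, 152.8]
tcp_rot: [3.141, -0.0, 1.685]
contact_force: [0.0, -0.1, -1.6]
opening: 0.484
```

Call:
carry_out(rows="0.4 0 0 0.015 0; 0.4 0 0 0 0")

```text
clock: 33.25
eef_pos: [587.7, 239.0, 152.2]
tcp_rot: [3.141, -0.0, 1.685]
contact_force: [-0.4, -0.3, -2.6]
opening: 0.48
```

Lateral force is gone; continue down in small steps.

Call:
carry_out(rows="0.4 0 0 0.015 0; 0.4 0 0 0 0")

```text
clock: 33.5
eef_pos: [587.6, 239.0, 151.7]
tcp_rot: [3.141, -0.0, 1.685]
contact_force: [0.5, 0.4, -2.0]
opening: 0.478
```

Call:
carry_out(rows="0.4 0 0 0.015 0; 0.4 0 0 0 0")

```text
clock: 33.75
eef_pos: [587.6, 239.0, 151.3]
tcp_rot: [3.141, -0.0, 1.685]
contact_force: [0.6, 0.6, -2.0]
opening: 0.481
```

Call:
carry_out(rows="0.4 0 0 0.015 0; 0.4 0 0 0 0")

```text
clock: 34.0
eef_pos: [587.6, 239.0, 151.0]
tcp_rot: [3.141, -0.0, 1.685]
contact_force: [1.0, -0.6, -0.5]
opening: 0.477
```

Call:
carry_out(rows="0.4 0 0 0.01 0; 0.4 0 0 0 0")

```text
clock: 34.25
eef_pos: [587.6, 239.0, 150.8]
tcp_rot: [3.141, -0.0, 1.685]
contact_force: [0.6, -0.6, 2.4]
opening: 0.473
```

Call:
carry_out(rows="0.4 0 0 -0.007 0; 0.4 0 0 0 0; 0.49 0 0 0 0; 0.52 0 0 0 0; 0.6 0 0 0 0; 0.7 0 0 0 0; 0.75 0 0 0 0")

```text
clock: 35.12
eef_pos: [587.5, 239.0, 150.7]
tcp_rot: [-3.142, -0.0, 1.685]
contact_force: [0.3, -0.0, 0.6]
opening: 0.748
```

```bash
python3 - <<'E'
from h import *
s,c,im=look('w19.png'); crop(im,180,140,280,210,2.8,'w19c.png')
im=save('side','s19.png'); crop(im,260,130,100,90,7,'s19c.png')
E
```

```text
t 35.12 tcp [587.5 239.  150.7] [-3.1415 -0.      1.6854] F [ 0.3 -0.   0.6] op 0.748
cam {'position': [578.408, 307.491, 271.569], 'rotation': [-0.276, 0.0, 0.116], 'fish': 1}
```

View pics/w19c.png

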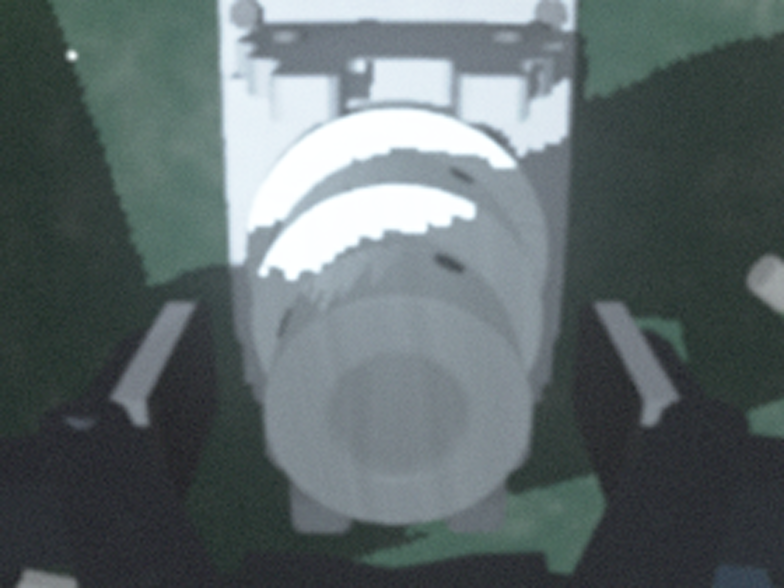

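View pics/s19c.png

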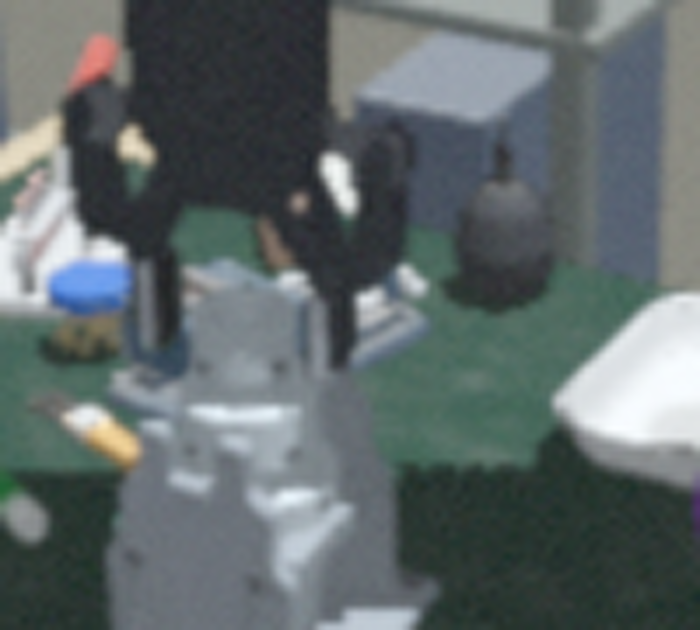

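Call:
carry_out(rows="0.75 0 0 -0.2 0; 0.8 0 0 -0.6 0; 0.8 0 0 -1 0; 0.8 0 0 -1 0; 0.8 -0.5 0 -0.6 0; 0.8 -1 0 0 0; 0.8 -1 0 0 0; 0.8 -1 0 0 0; 0.8 -0.5 0 0 0; 0.8 0 0 0 0; 0.8 0 0 0 0")

```text
clock: 36.6
eef_pos: [601.2, 120.3, 252.8]
tcp_rot: [3.142, -0.0, 1.685]
contact_force: [-0.2, 0.3, -0.5]
opening: 0.795
```

```bash
python3 - <<'E'
from h import *
s,c,im=look('w20.png'); crop(im,220,40,200,150,4,'w20c.png')
im=save('side','s20.png'); crop(im,240,120,200,150,4,'s20c.png')
save('top','t20.png')
E
```

```text
t 36.6 tcp [601.2 120.3 252.8] [ 3.1415e+00 -4.0000e-04  1.6854e+00] F [-0.2  0.3 -0.5] op 0.795
cam {'position': [592.105, 188.792, 373.664], 'rotation': [-0.275, 0.0, 0.116], 'fish': 1}
```

View pics/w20.png

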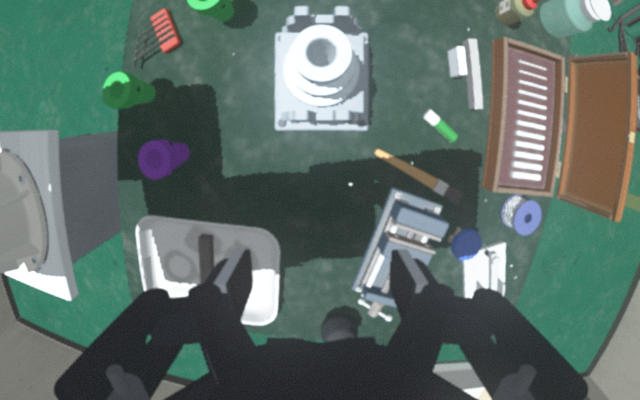

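View pics/s20c.png

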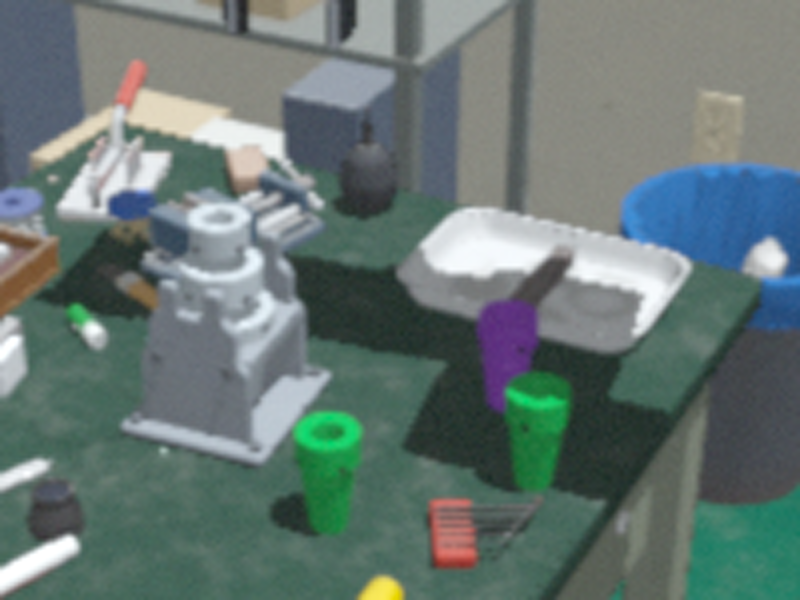

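View pics/t20.png

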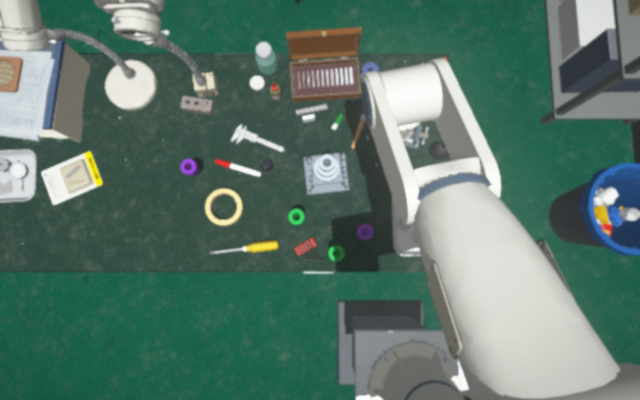

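The nest stands upright: the wrist view shows concentric rings near px (322,55), and the side crop shows the small sleeve's collar above the middle one's. The bar lies in the tray, and the bystanders and look-alikes are where they were.

```bash
python3 - <<'E'
from rig import r
print(r.sign_off())
E
```

```text
the job is handed in; nothing more can be done
None
```

The job is done and handed in at about 37 s of the 67 s allowed. The keeper bar is in the tray, the middle sleeve sits in the large one, and the small sleeve sits in the middle one.

- **Bar:** I gripped it at the middle, lifted it straight up and laid it flat on the tray floor. The fingertips stick out below the bar and touched the floor first with about 12 N. I backed off a little and released it, so the bar dropped roughly 7 mm instead of being set down with no drop.
- **Middle sleeve:** I lowered it in small steps, correcting sideways when I felt the bore wall. It seated at the expected height with a contact force of about 9 N, so it was pressed slightly before I eased off and released it.
- **Small sleeve:** I seated it the same way, at the expected height, with about 4 N of contact before easing off and releasing.
- **Final checks:** The last pictures show both sleeves upright and centred, the bar flat in the tray, and the bystanders and the green and purple look-alikes where they were. The gripper was clear of everything.
- **Disagreements:** Wrist-camera positions were off from the jaw centre by about 1 mm. I corrected this by comparing views of the held sleeve and the mouth from the same camera. One circle fit read the middle sleeve's mouth several millimetres too high, because its rim was overexposed. I used the known height for the fits, and contact later confirmed it.

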